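# Invert a rinsed filter bowl over the free drying post

### The job

A rinsed filter bowl lies on its side with its mouth towards you. Lift it clear and lay it down on its side again on the worktop, turned so that you can then take it at a slant near its closed end, and let go; then take it again, turn it mouth down and lower it over the empty drying post, keeping hold until its rim is fully down on the stand's foot. Leave the bowl that already hangs on the other post, and the things standing about, where they are.

Things in the scene. Friction and masses are not known exactly. Their poses are not given: they have to be found in the camera images.
- filter_bowl: Aluminium bowl: octagonal tube, 56 mm across flats, 110 long, one end closed; 0.16-0.34 kg. Bore 46 across flats, 102 deep; wall 5; dark inside; a dark plug, 20 wide, stands 9 mm out of the closed end. Origin: mid-length, on the flat it lies on at first, 28 mm from the axis. +x along the axis from mouth to closed end, +z from that flat through the axis. Flats also face +-y.
- bowl_mouth (a point): Centre of the bowl's open mouth (rim plane), 55 mm from the middle along the axis; axes as the bowl.
- bowl_closed_end (a point): Centre of the outer face of the bowl's closed end (the foot of the drain plug), 55 mm from the middle along the axis; axes as the bowl.
- free_stand: Fixed drying stand, empty: round dark steel foot 84 mm across, 12 thick, with an upright plain grey post 42 mm across whose top 12 mm taper to 24. Total height 104 mm. Origin: centre of the underside on the worktop, z up. It is either at the left (in front of the caulking gun) or at the right (between tool bag and side wall).
- free_stand_seat (a point): Centre of the top face of the empty stand's foot, 12 mm above the worktop, where the rim of the bowl comes to rest.
- free_stand_tip (a point): Centre of the top of the empty stand's post, 104 mm above the worktop.
- taken_stand: The other, identical drying stand, with a bowl hanging on it. Fixed. Origin: centre of the underside, z up.
- hung_bowl: An identical filter bowl already hung mouth down on the other stand, rim on its foot, top 131 mm above the worktop with the plug. Origin: centre of its mouth, +z towards its closed end. To be left alone.
- aerosol: Loose aerosol can 66 mm across, 184 mm tall, standing. Origin: centre of the underside. To be left alone.
- tin: Loose flat tin 77 mm across, 40 mm tall. Origin: centre of the underside. To be left alone.

How it is judged:
By the outcome, as a careful person would: the job done as asked, in the order asked, and still so for the second after the job is handed in, with the robot touching nothing.
It also fails if it takes over 64 s, if anything falls off the work surface, if the arm or the gripper's body presses on something with over 40 N, if the wrist force passes 120 N, or if a joint passes its speed limit or range.

### The arm

A 6-joint arm with a two-finger parallel gripper is mounted at the origin on a cart in front of the work surface, level with it; the furniture and walls round the work are solid. World frame = base frame: x ahead of the robot, y to its left, z up, the work surface at z = 0. Lengths are in mm, angles in rad, forces in N, time in s.
With the tool pointing down it reaches from about 275 to 1000 mm from the base axis. Payload 8.4 kg.
Tool frame: the origin (TCP) lies between the finger pads; the fingertips stand 25 mm ahead of it and the grasp point (between the pads) lies 6 mm ahead of it; z points along the fingers, y is the line along which they close (so a half turn about z gives the same grasp; the last joint's range is limited). The gripper opens to 85 mm and grips with 20 to 120 N. Pads are 22 mm wide; open, the fingers measure 114 mm over their backs; the gripper's body (76 mm by 85 mm) begins 54 mm behind the grasp point. The pads swing forward as they close: fully open they stand 13 mm farther back than shut.
Start: joints at [1.184, 0.353, 1.633, -0, 1.155, -0.002], TCP at [234.607, 579.299, 256.281] pointing down, gripper open.
Joint ranges: [-2.63, 2.63], [-0.92, 2.1], [0.06, 2.66], [-1.3, 4.44], [0, 2.69], [-3.02, 3.02]. Speed limits (rad/s): [2.22, 2.22, 2.79, 3.14, 3.14, 3.14].

### API

Orientations are given as [roll, pitch, yaw] about the fixed x, y, z axes, in that order (R = Rz(yaw) Ry(pitch) Rx(roll)).
In Python, from rig import r, eyes, workorder gives the robot as it stands. The module is installed in compiled form; this text tells all that it offers.
- The arm moves only by the tool step_arm, never from a script. Its argument "moves" is a list of rows, each an object of numbers: "tx", "ty", "tz": the shift along the tool's x, y, z scaled (see below); "ax", "ay", "az": the turn, a rotation vector about the tool's x, y, z scaled (see below). In form: [{"tx": .., "ty": .., "tz": .., "ax": .., "ay": .., "az": ..}, ...]. A call has 1 to 5 rows; each row shifts and turns the commanded pose from where the row before left it, along the tool's axes as they then stand; what a row does not reach is not made up. The controller multiplies each number of a shift by 25 mm and each number of a turn by 90 degrees. A row lasts 1/8 s, in which the tool goes at most 62.5 mm and 10.7 degrees, less where a joint would pass 70% of its speed; a pose out of reach is approached as far as the arm can. A call with a number of a shift or a turn outside -1 to 1 is refused whole. A call with a gripper value outside its range is refused whole. "gripper" is the opening, from 0 (shut) to 1 (fully open), set as the call begins (left out, the last holds). The fingers move at their own pace and stop on an object; "newtons" is the grip in N (left out, the last holds). Time passes only in rows, so rows that do not move let the fingers close. It gives the time, the measured TCP pose, the force, the opening and the grip force at its end, in the units of the state.
- r.sense(): the state, without advancing time (a new reading comes with each control period).
- eyes.grab_frame(name): name is "scene" or "top" or "wrist"; returns (picture, depth): 420x560x3 uint8, red, green, blue; 420x560 float32, mm along the optical axis (not along the pixel's ray), 0 where there is no reading.
- eyes.camera_info(name): a dict with "intrinsics" (3x3 intrinsics, pixels), "k1" (the pictures are not rectified: a ray, as slopes to the right and down, at radius r is drawn at 1 + k1 r^2 times it, then the intrinsics apply), "cam_to_world" (4x4, takes a point from camera to world coordinates). Camera axes: x right, y up, looking along -z (the intrinsics and any distortion apply to the point x, -y, -z); pixel columns grow to the right and rows downward; lengths in mm; the calibration is good to about 2 mm. A picture is of the moment at which its call begins: read the wrist's pose just before it. camera_info takes no time and is no camera call; for the wrist camera it gives the pose at the moment of the call.
- workorder.sign_off(): hands the job in; it is judged then, once.
The state is a dict: "clock": time; "qpos": joint angles; "qvel": joint speeds; "joint_efforts": joint torques, N m; "eef_pos": TCP position; "tcp_rot": TCP orientation; "contact_force": force on the tool from outside, world axes, zero at the start; "wrist_torque": the same for the moment, N m; "opening": opening from 0.0 (shut) to 1.0 (fully open); "grasp_force": force on a finger pad.
Only numpy, scipy, OpenCV 4.12 (cv2) and the standard library are available. Lean on these libraries where they do the work, as an engineer would, in place of code of your own. Each camera call takes 0.05 s, during which the arm holds its last target. There are 200 camera calls.

## Working session

There is one attempt and no reset: what is moved stays moved. The work goes in short steps, Python scripts to look and compute and a tool call to move; the robot and the scene stay as the last step left them, time stands still between calls to the robot, and variables do not carry over. Pictures are saved under pics/ and viewed, at most 10 in all, crops included, and the job is handed in when it is done.

Besides the shell and the picture viewer there is one more tool, called after ">>>" as a command line: name --argument value ..., lists and objects as JSON in quotes. step_arm: Moves the arm, as the interface text tells. Its arguments: {"type":"object","properties":{"moves":{"type":"array","items":{"type":"object","properties":{"tx":{"type":"number"},"ty":{"type":"number"},"tz":{"type":"number"},"ax":{"type":"number"},"ay":{"type":"number"},"az":{"type":"number"}}}},"gripper":{"type":"number"},"newtons":{"type":"number"}},"required":["moves"]}

```bash
mkdir -p pics && cat > h.py <<'E'
import numpy as np, cv2
from rig import r, eyes, workorder
from scipy.spatial.transform import Rotation as R
def grab(n):
    info=eyes.camera_info(n); im,d=eyes.grab_frame(n); return info,im,d
def cloud(info,d):
    K=np.array(info['intrinsics']);T=np.array(info['cam_to_world'])
    v,u=np.mgrid[0:d.shape[0],0:d.shape[1]]
    pts=np.stack([u,v],-1).reshape(-1,1,2).astype(np.float64)
    n=cv2.undistortPoints(pts,K,np.array([info['k1'],0,0,0,0.])).reshape(d.shape+(2,))
    P=np.stack([n[...,0]*d,-n[...,1]*d,-d],-1)
    W=P@T[:3,:3].T+T[:3,3]; W[d<=0]=np.nan
    return W
def save(n,im): cv2.imwrite('pics/'+n,im[...,::-1])
E
python3 - <<'E'
from h import *
print(r.sense())
ims=[]
for n in ("scene","top"):
    i,im,d=grab(n); W=cloud(i,d); np.savez(n+'.npz',W=W,im=im,d=d)
    print(n,np.round(i['cam_to_world'],3).tolist(),i['intrinsics'],i['k1'])
    save(n+'.png',im)
E
```

```text
{'clock': 0.0, 'qpos': array([ 1.18358686e+00,  3.53614493e-01,  1.63415152e+00,  1.95457838e-05,
        1.15515096e+00, -2.39452200e-03]), 'qvel': array([ 0.00035708, -0.0019126 , -0.00128954,  0.00154464,  0.00211099,
        0.00111502]), 'joint_efforts': array([ 3.82286380e-03, -6.05240822e+01, -3.42065871e+01,  2.29464531e-04,
        9.66525986e-03,  8.46076574e-06]), 'eef_pos': array([234.44475741, 578.89353872, 255.5752197 ]), 'tcp_rot': array([-3.14026839e+00, -2.10421520e-05,  2.75676979e+00]), 'contact_force': array([-0.81617186,  0.49711102,  0.01440629]), 'wrist_torque': array([ 0.01849373,  0.05858101, -0.02811951]), 'grasp_force': 0.0, 'opening': 0.9956013656474666}
scene [[0.404, 0.758, -0.512, -215.205], [-0.915, 0.337, -0.224, -287.584], [0.003, 0.559, 0.829, 1310.991], [0.0, 0.0, 0.0, 1.0]] [[444.54104968   0.         273.01506702]
 [  0.         444.54104968 202.97666635]
 [  0.           0.           1.        ]] -0.04801470996093171
top [[-0.02, 0.988, -0.151, 383.466], [-1.0, -0.022, -0.014, 45.34], [-0.017, 0.151, 0.988, 1175.602], [0.0, 0.0, 0.0, 1.0]] [[398.9161399    0.         284.36166318]
 [  0.         398.9161399  215.58840795]
 [  0.           0.           1.        ]] 0.011238698714920512
```

View pics/top.png

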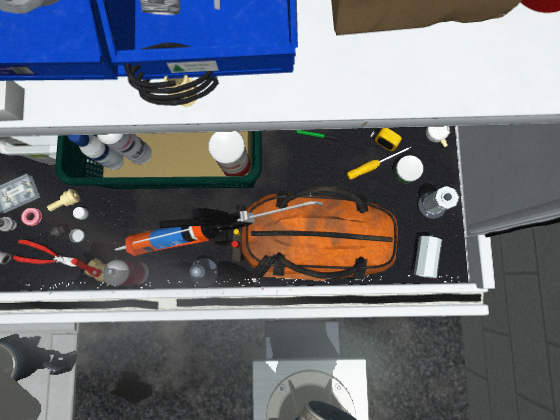

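View pics/scene.png

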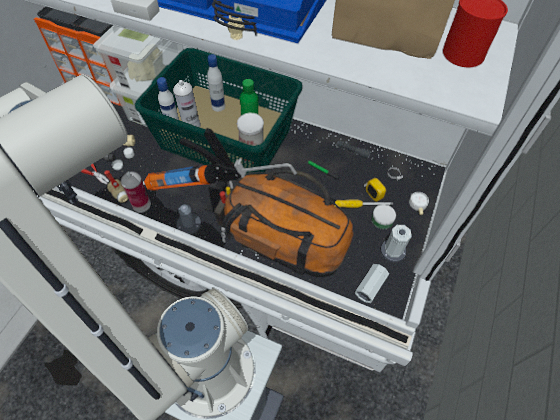

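The top view shows the lying bowl at about (427,257), the hung bowl on its stand at (437,202), and the empty stand at (203,270), in front of the caulking gun. The tool bag is in between, with a front rail along row ~300.

```bash
python3 - <<'E'
from h import *
z=np.load('top.npz');W=z['W'];im=z['im']
def reg(n,u0,u1,v0,v1,zmin,zmax=400):
    P=W[v0:v1,u0:u1].reshape(-1,3);P=P[(P[:,2]>zmin)&(P[:,2]<zmax)]
    print(n,len(P),P.min(0).round(),P.max(0).round(),np.median(P,0).round());return P
b=reg('bowl',408,450,230,284,12)
t=b[b[:,2]>b[:,2].max()-8]
c,s,a=cv2.minAreaRect(b[:,:2].astype(np.float32)),0,0;print(c)
c=cv2.minAreaRect(t[:,:2].astype(np.float32));print('top',c,np.median(t[:,2]))
reg('hung',415,465,183,220,100)
reg('stand',188,220,255,286,70);reg('foot',185,222,250,286,5,25)
reg('bag',235,400,185,280,30)
reg('floor',398,412,240,270,-20,40)
reg('gun',120,250,205,255,20)
for v in (276,284,290,298,306): print('rail',v,W[v,430].round(),W[v,203].round())
for v in range(100,190,10): print(v,W[v,430].round())
for u in range(455,475,3): print(u,W[250,u].round(), W[200,u].round())
print('can',W[268,125].round())
i,im,d=grab('top')
save('crop.png',np.hstack([cv2.resize(im[170:300,380:500],(480,520)),cv2.resize(im[200:300,170:250],(320,400))[:520] if 0 else cv2.resize(im[190:320,165:245],(320,520))]))
E
```

```text
bowl 930 [ 357. -400.   13.] [ 496. -303.   62.] [ 432. -335.   51.]
((421.6090393066406, -343.6654052734375), (145.55572509765625, 90.69213104248047), 8.952539443969727)
top ((432.62530517578125, -340.1726989746094), (33.8930778503418, 108.96612548828125), 77.6677017211914) 56.53814952118455
hung 441 [ 555. -404.  100.] [ 615. -342.  134.] [ 583. -369.  123.]
stand 211 [382. 278.  72.] [422. 318. 109.] [403. 295. 100.]
foot 410 [364. 254.   5.] [462. 355.  25.] [401. 286.  12.]
bag 12765 [ 373. -229.   34.] [648. 203. 322.] [481. -15. 200.]
floor 419 [ 398. -310.   -7.] [ 483. -265.    8.] [ 440. -287.    1.]
gun 3697 [441. 142.  20.] [580. 538. 390.] [500. 256. 169.]
rail 276 [ 377. -338.   54.] [389. 282.  93.]
rail 284 [ 355. -344.   29.] [367. 300.  12.]
rail 290 [ 339. -343.   29.] [351. 296.  30.]
rail 298 [ 315. -351.    2.] [327. 301.   5.]
rail 306 [ 291. -357.  -21.] [303. 305. -13.]
100 [ 636. -165.  616.]
110 [ 621. -164.  615.]
120 [ 610. -167.  603.]
130 [ 810. -380.   22.]
140 [ 786. -386.    0.]
150 [ 754. -383.    2.]
160 [ 723. -382.   -0.]
170 [ 693. -380.   -3.]
180 [ 662. -379.   -4.]
455 [ 451. -434.    1.] [ 577. -396.  120.]
458 [ 451. -444.   -3.] [ 598. -453.    4.]
461 [ 450. -452.   -2.] [ 599. -465.   -2.]
464 [ 450. -460.   -0.] [ 597. -470.    6.]
467 [ 450. -468.    1.] [ 592. -468.   31.]
470 [ 448. -466.   24.] [ 589. -468.   49.]
473 [ 447. -468.   38.] [ 586. -470.   64.]
can [413. 468. 156.]
```

View pics/crop.png

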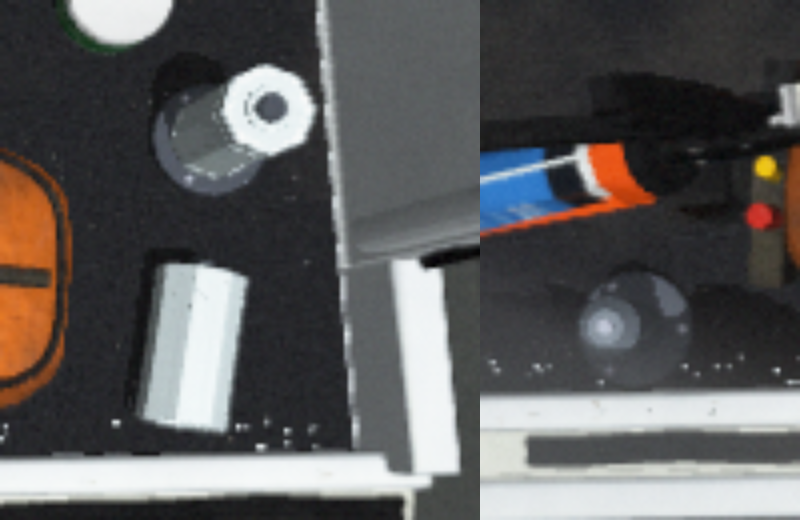

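The lying bowl has its mouth toward the rail and its closed end away, and the free stand is at left. I'll lay the bowl with its closed end toward the robot and re-grip it at about 45°. A half turn of the last joint then puts it mouth down.

```bash
cat >> h.py <<'E'
from scipy.optimize import least_squares
def octres(lat,h):  # lateral, height about axis -> signed distance to octagon of apothem 28
    a=np.arange(8)*np.pi/4
    return (np.cos(a)[:,None]*lat+np.sin(a)[:,None]*h).max(0)-28
def fitbowl(P,p0):
    def f(p):
        d=np.array([np.cos(p[2]),np.sin(p[2])]);q=P[:,:2]-p[:2]
        return octres(-q[:,0]*d[1]+q[:,1]*d[0],P[:,2]-28-p[3])
    s=least_squares(f,p0,loss='soft_l1',f_scale=1.5,x_scale=[1,1,.02,1]);p=s.x
    d=np.array([np.cos(p[2]),np.sin(p[2])])
    t=(P[:,:2]-p[:2])@d; t=t[np.abs(f(p))<3]
    lo,hi=np.percentile(t,[.5,99.5]); 
    return p,lo,hi,np.r_[p[:2]+d*(lo+hi)/2],np.abs(f(p)).mean()
E
python3 - <<'E'
from h import *
for n in ('top','scene'):
    W=np.load(n+'.npz')['W'].reshape(-1,3)
    m=(W[:,0]>365)&(W[:,0]<505)&(W[:,1]>-400)&(W[:,1]<-285)&(W[:,2]>15)&(W[:,2]<70)
    print(n,m.sum(),[np.round(v,3) for v in fitbowl(W[m],[432,-343,-.215,0])])
    # post cylinder fit
    m=(np.hypot(W[:,0]-403,W[:,1]-295)<45)&(W[:,2]>22)&(W[:,2]<88);P=W[m]
    s=least_squares(lambda p:np.hypot(P[:,0]-p[0],P[:,1]-p[1])-21,[403,295],loss='soft_l1')
    print('post',m.sum(),s.x,np.abs(s.fun).mean())
    m=(np.hypot(W[:,0]-403,W[:,1]-295)<30)&(W[:,2]>99);print('tip',W[m].mean(0),m.sum())
    def hm(x0,x1,y0,y1,st):
        for x in range(x1,x0,-st):
            print(x,[int(np.nanmax(W[(W[:,0]>x-st)&(W[:,0]<=x)&(W[:,1]>y)&(W[:,1]<=y+st)&(W[:,2]<300),2],initial=-9)) for y in range(y0,y1,st)])
    if n=='top': print('bag y -320..0');hm(330,560,-470,-140,30);print('left y 120..540');hm(330,540,120,540,30)
E
```

```text
top 908 [array([ 7.01781e+02, -4.00567e+02, -2.14000e-01,  5.42000e-01]), np.float64(-329.959), np.float64(-221.871), array([ 432.158, -341.976]), np.float64(1.616)]
post 71 [402.44362488 299.50883564] 0.27528051712253754
tip [402.68165293 297.71538724 102.97691899] 115
bag y -320..0
560 [299, 6, 126, 125, 20, 6, 5, -9, 192, 194, 203]
530 [299, 4, 6, 5, 6, 5, 7, -9, 194, 207, 213]
500 [299, 7, 39, 59, 60, 9, 6, -9, 192, 222, 223]
470 [72, 5, 6, 60, 59, 48, 6, -9, 192, 222, 221]
440 [70, 4, 5, 60, 61, 51, 6, 3, 193, 201, 205]
410 [74, 6, 6, 54, 61, 59, 5, 6, 166, 194, 193]
380 [70, 33, 33, 46, 58, 33, 34, 34, 34, 31, 32]
350 [67, 36, 34, 35, 36, 35, 37, 36, 37, 34, 35]
left y 120..540
540 [283, 280, 299, 201, 299, 299, 188, 170, 152, 133, 105, 86, 54, 6]
510 [227, 250, 298, 278, 299, 299, 192, 172, 157, 141, 122, 108, 89, 31]
480 [204, 191, 164, 160, 173, 170, 162, 157, 146, 130, 116, 100, 83, 32]
450 [195, 176, 113, 5, 13, 93, 94, 11, 5, 6, 5, 165, 169, 158]
420 [191, 94, 7, 7, 15, 108, 106, 12, 5, 6, 4, 171, 186, 168]
390 [151, 121, 6, 5, 18, 104, 104, 15, 5, 8, 6, 163, 171, 163]
360 [36, 34, 35, 34, 36, 35, 36, 35, 37, 35, 34, 33, 34, 34]
scene 644 [array([ 2.96891e+02, -3.15146e+02, -2.08000e-01, -1.27700e+00]), np.float64(77.518), np.float64(187.254), array([ 426.436, -342.426]), np.float64(1.757)]
post 135 [398.81913785 298.24397456] 1.05307950949019
tip [395.75311117 296.88013761 102.51559763] 54
```

>>> step_arm --moves '[{"tz":-1},{"tz":-1},{"tz":-1}]'

```text
schema error: expected keys tx, ty, tz, ax, ay, az
```

```bash
cat >> h.py <<'E'
def plan(pts,rot,n,p0=None,R0=None,turnrows=None):
    """pts: list of waypoints (xyz); rot target Rotation or rotvec(tool) ; prints rows in call units"""
    s=r.sense(); p=np.array(s['eef_pos'] if p0 is None else p0,float); Rc=R.from_euler('xyz',s['tcp_rot']) if R0 is None else R0
    rv=np.array(rot,float) if not isinstance(rot,R) else (Rc.inv()*rot).as_rotvec()
    tr=turnrows or n
    way=np.vstack([p]+[np.array(q,float) for q in pts]); L=np.r_[0,np.cumsum(np.linalg.norm(np.diff(way,axis=0),axis=1))]
    out=[]
    for k in range(n):
        a,b=L[-1]*k/n,L[-1]*(k+1)/n
        pt=np.array([np.interp(b,L,way[:,i]) for i in range(3)])
        t=Rc.inv().apply(pt-p)/25; t=np.round(t,2); p=p+Rc.apply(t*25)
        w=np.round(rv/tr/(np.pi/2),3) if k<tr else np.zeros(3); Rc=Rc*R.from_rotvec(w*np.pi/2)
        out.append([*t,*w])
    for i,o in enumerate(out):
        print('{"tx": %g, "ty": %g, "tz": %g, "ax": %g, "ay": %g, "az": %g}'%tuple(o),',' if (i+1)%5 else '\n--')
    print('end',p.round(1),Rc.as_euler('xyz').round(3),'max',np.abs(out).max(0))
    return out
E
python3 - <<'E'
from h import *
plan([[260,500,310],[345,90,320],[415,-250,300],[432,-342,270]],[0,0,2.972],38,turnrows=34)
E
```

```text
{"tx": -0.55, "ty": -0.65, "tz": -0.55, "ax": 0, "ay": 0, "az": 0.056} ,
{"tx": -0.6, "ty": -0.6, "tz": -0.56, "ax": 0, "ay": 0, "az": 0.056} ,
{"tx": -0.65, "ty": -0.55, "tz": -0.55, "ax": 0, "ay": 0, "az": 0.056} ,
{"tx": -0.7, "ty": -0.5, "tz": -0.51, "ax": 0, "ay": 0, "az": 0.056} ,
{"tx": -0.82, "ty": -0.6, "tz": -0.02, "ax": 0, "ay": 0, "az": 0.056} 
--
{"tx": -0.87, "ty": -0.52, "tz": -0.03, "ax": 0, "ay": 0, "az": 0.056} ,
{"tx": -0.91, "ty": -0.45, "tz": -0.02, "ax": 0, "ay": 0, "az": 0.056} ,
{"tx": -0.95, "ty": -0.36, "tz": -0.02, "ax": 0, "ay": 0, "az": 0.056} ,
{"tx": -0.97, "ty": -0.28, "tz": -0.03, "ax": 0, "ay": 0, "az": 0.056} ,
{"tx": -1, "ty": -0.19, "tz": -0.02, "ax": 0, "ay": 0, "az": 0.056} 
--
{"tx": -1.01, "ty": -0.1, "tz": -0.02, "ax": 0, "ay": 0, "az": 0.056} ,
{"tx": -1.01, "ty": -0.02, "tz": -0.03, "ax": 0, "ay": 0, "az": 0.056} ,
{"tx": -1.02, "ty": 0.08, "tz": -0.02, "ax": 0, "ay": 0, "az": 0.056} ,
{"tx": -1, "ty": 0.16, "tz": -0.02, "ax": 0, "ay": 0, "az": 0.056} ,
{"tx": -0.98, "ty": 0.25, "tz": -0.03, "ax": 0, "ay": 0, "az": 0.056} 
--
{"tx": -0.96, 
[... 994 characters left out ...]
: 0, "ty": 1.02, "tz": 0.05, "ax": 0, "ay": 0, "az": 0.056} 
--
{"tx": 0.09, "ty": 1.01, "tz": 0.06, "ax": 0, "ay": 0, "az": 0.056} ,
{"tx": 0.17, "ty": 0.99, "tz": 0.06, "ax": 0, "ay": 0, "az": 0.056} ,
{"tx": 0.26, "ty": 0.98, "tz": 0.06, "ax": 0, "ay": 0, "az": 0.056} ,
{"tx": 0.35, "ty": 0.95, "tz": 0.06, "ax": 0, "ay": 0, "az": 0.056} ,
{"tx": 0.4, "ty": 0.89, "tz": 0.28, "ax": 0, "ay": 0, "az": 0} 
--
{"tx": 0.39, "ty": 0.88, "tz": 0.31, "ax": 0, "ay": 0, "az": 0} ,
{"tx": 0.39, "ty": 0.89, "tz": 0.31, "ax": 0, "ay": 0, "az": 0} ,
{"tx": 0.39, "ty": 0.88, "tz": 0.31, "ax": 0, "ay": 0, "az": 0} ,
end [ 432.  -342.   270.1] [ 3.14   0.    -0.234] max [1.02  1.02  0.56  0.    0.    0.056]
```

>>> step_arm --moves '[{"tx":-0.55,"ty":-0.65,"tz":-0.55,"ax":0,"ay":0,"az":0.056},{"tx":-0.6,"ty":-0.6,"tz":-0.56,"ax":0,"ay":0,"az":0.056},{"tx":-0.65,"ty":-0.55,"tz":-0.55,"ax":0,"ay":0,"az":0.056},{"tx":-0.7,"ty":-0.5,"tz":-0.51,"ax":0,"ay":0,"az":0.056},{"tx":-0.82,"ty":-0.6,"tz":0,"ax":0,"ay":0,"az":0.056}]' --gripper 1

```text
clock: 0.78
eef_pos: [266.1, 473.0, 311.4]
tcp_rot: [3.14, -0.0, 2.314]
contact_force: [0.1, 0.0, -0.1]
opening: 1.004
grasp_force: 0.0
```

>>> step_arm --moves '[{"tx":-0.87,"ty":-0.52,"tz":0,"ax":0,"ay":0,"az":0.056},{"tx":-0.91,"ty":-0.45,"tz":0,"ax":0,"ay":0,"az":0.056},{"tx":-0.95,"ty":-0.36,"tz":0,"ax":0,"ay":0,"az":0.056},{"tx":-0.97,"ty":-0.28,"tz":0,"ax":0,"ay":0,"az":0.056},{"tx":-1,"ty":-0.19,"tz":0,"ax":0,"ay":0,"az":0.056}]'

```text
clock: 1.4
eef_pos: [291.4, 348.1, 310.4]
tcp_rot: [-3.141, 0.0, 1.874]
contact_force: [0.3, -0.8, 0.3]
opening: 1.001
grasp_force: 0.0
```

>>> step_arm --moves '[{"tx":-1,"ty":-0.1,"tz":0,"ax":0,"ay":0,"az":0.056},{"tx":-1,"ty":-0.02,"tz":0,"ax":0,"ay":0,"az":0.056},{"tx":-1,"ty":0.08,"tz":0,"ax":0,"ay":0,"az":0.056},{"tx":-1,"ty":0.16,"tz":0,"ax":0,"ay":0,"az":0.056},{"tx":-0.98,"ty":0.25,"tz":0,"ax":0,"ay":0,"az":0.056}]'

```text
clock: 2.02
eef_pos: [316.9, 224.9, 310.4]
tcp_rot: [-3.142, 0.0, 1.435]
contact_force: [0.6, 0.2, -0.6]
opening: 0.996
grasp_force: 0.0
```

>>> step_arm --moves '[{"tx":-0.96,"ty":0.34,"tz":0,"ax":0,"ay":0,"az":0.056},{"tx":-0.92,"ty":0.42,"tz":0,"ax":0,"ay":0,"az":0.056},{"tx":-0.88,"ty":0.49,"tz":0,"ax":0,"ay":0,"az":0.056},{"tx":-0.84,"ty":0.58,"tz":0,"ax":0,"ay":0,"az":0.056},{"tx":-0.78,"ty":0.64,"tz":0,"ax":0,"ay":0,"az":0.056}]'

```text
clock: 2.65
eef_pos: [342.6, 100.9, 310.5]
tcp_rot: [3.142, 0.0, 0.995]
contact_force: [-0.3, 0.1, -0.1]
opening: 0.999
grasp_force: 0.0
```

>>> step_arm --moves '[{"tx":-0.72,"ty":0.72,"tz":0,"ax":0,"ay":0,"az":0.056},{"tx":-0.66,"ty":0.77,"tz":0,"ax":0,"ay":0,"az":0.056},{"tx":-0.59,"ty":0.82,"tz":0,"ax":0,"ay":0,"az":0.056},{"tx":-0.51,"ty":0.88,"tz":0,"ax":0,"ay":0,"az":0.056},{"tx":-0.44,"ty":0.91,"tz":0,"ax":0,"ay":0,"az":0.056}]'

```text
clock: 3.28
eef_pos: [368.2, -23.2, 310.5]
tcp_rot: [3.142, -0.0, 0.555]
contact_force: [0.5, -0.0, 0.7]
opening: 0.996
grasp_force: 0.0
```

>>> step_arm --moves '[{"tx":-0.35,"ty":0.95,"tz":0,"ax":0,"ay":0,"az":0.056},{"tx":-0.27,"ty":0.98,"tz":0,"ax":0,"ay":0,"az":0.056},{"tx":-0.18,"ty":0.99,"tz":0,"ax":0,"ay":0,"az":0.056},{"tx":-0.09,"ty":1,"tz":0,"ax":0,"ay":0,"az":0.056},{"tx":0,"ty":1,"tz":0,"ax":0,"ay":0,"az":0.056}]'

```text
clock: 3.9
eef_pos: [393.6, -146.6, 310.4]
tcp_rot: [-3.141, 0.0, 0.115]
contact_force: [0.2, -0.3, 0.1]
opening: 1.0
grasp_force: 0.0
```

>>> step_arm --moves '[{"tx":0.09,"ty":1,"tz":0.06,"ax":0,"ay":0,"az":0.056},{"tx":0.17,"ty":0.99,"tz":0.2,"ax":0,"ay":0,"az":0.056},{"tx":0.26,"ty":0.98,"tz":0.2,"ax":0,"ay":0,"az":0.056},{"tx":0.35,"ty":0.95,"tz":0.2,"ax":0,"ay":0,"az":0.056},{"tx":0.4,"ty":0.89,"tz":0.28,"ax":0,"ay":0,"az":0}]'

```text
clock: 4.53
eef_pos: [418.8, -269.4, 286.7]
tcp_rot: [-3.142, -0.0, -0.233]
contact_force: [-0.3, -0.2, 0.1]
opening: 1.0
grasp_force: 0.0
```

>>> step_arm --moves '[{"tx":0.39,"ty":0.88,"tz":0.31,"ax":0,"ay":0,"az":0},{"tx":0.39,"ty":0.89,"tz":0.31,"ax":0,"ay":0,"az":0},{"tx":0.39,"ty":0.88,"tz":0.31,"ax":0,"ay":0,"az":0},{"tx":0,"ty":0,"tz":0,"ax":0,"ay":0,"az":0}]'

```text
clock: 5.03
eef_pos: [431.8, -341.2, 262.8]
tcp_rot: [-3.141, 0.001, -0.235]
contact_force: [-0.7, -0.3, -0.1]
opening: 0.997
grasp_force: 0.0
```

```bash
python3 - <<'E'
from h import *
print(r.sense()['qpos'].round(3))
i,im,d=grab('wrist');save('w1.png',im);W=cloud(i,d).reshape(-1,3)
print(np.round(i['cam_to_world'],3).tolist())
m=(W[:,0]>355)&(W[:,0]<510)&(W[:,1]>-400)&(W[:,1]<-285)&(W[:,2]>15)&(W[:,2]<70)
print(m.sum(),[np.round(v,3) for v in fitbowl(W[m],[432,-343,-.215,0])])
E
```

```text
[-0.671  0.231  1.787 -0.     1.125  1.135]
[[-0.233, 0.922, 0.308, 511.359], [-0.973, -0.221, -0.074, -359.971], [-0.0, -0.317, 0.948, 379.228], [0.0, 0.0, 0.0, 1.0]]
6983 [array([ 2.88434e+02, -3.13713e+02, -2.00000e-01, -9.07000e-01]), np.float64(74.439), np.float64(201.27), array([ 423.536, -341.122]), np.float64(2.283)]
```

View pics/w1.png

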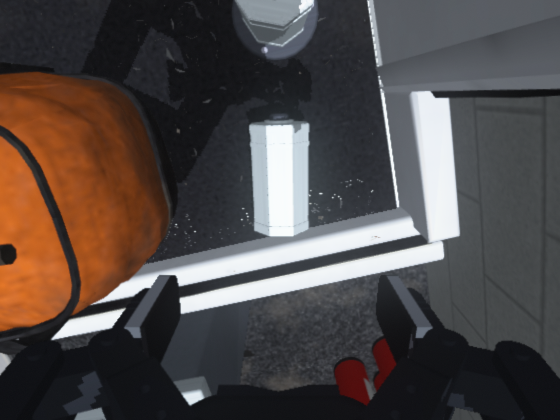

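The wrist view shows the bowl at cols 250–309, rows 120–235, with its plug at (278,116) on the far side and the rail just below the mouth. I'll refit on the upper facets only.

```bash
python3 - <<'E'
from h import *
i,im,d=grab('wrist');W=cloud(i,d).reshape(-1,3)
m=(W[:,0]>355)&(W[:,0]<510)&(W[:,1]>-400)&(W[:,1]<-285)&(W[:,2]>42)&(W[:,2]<70)
p,lo,hi,c,e=fitbowl(W[m],[432,-343,-.215,0]);print(m.sum(),p.round(3),hi-lo,c.round(1),e)
P=W[m];a=np.array([np.cos(p[2]),np.sin(p[2])]);T=P[P[:,2]>53];print('topfacet',T[:,2].mean(),cv2.minAreaRect(T[:,:2].astype(np.float32)))
# target: grasp at bowl mid, grasp point z ~30 => tcp z 36
tgt=np.r_[c,38]
plan([tgt],R.from_euler('xyz',[np.pi,0,p[2]]),10,turnrows=2)
E
```

```text
5484 [ 1.32784e+02 -2.78759e+02 -2.10000e-01 -8.46000e-01] 109.0086212521563 [ 432.3 -342.7] 0.5828061372277555
topfacet 55.00277624946128 ((431.82733154296875, -342.82330322265625), (30.66042709350586, 110.61434936523438), 78.09371948242188)
{"tx": 0.01, "ty": 0.01, "tz": 0.9, "ax": -0, "ay": 0, "az": -0.008} ,
{"tx": 0, "ty": 0.01, "tz": 0.9, "ax": -0, "ay": 0, "az": -0.008} ,
{"tx": 0.01, "ty": 0.01, "tz": 0.91, "ax": 0, "ay": 0, "az": 0} ,
{"tx": 0, "ty": 0.02, "tz": 0.9, "ax": 0, "ay": 0, "az": 0} ,
{"tx": 0.01, "ty": 0.01, "tz": 0.9, "ax": 0, "ay": 0, "az": 0} 
--
{"tx": 0.01, "ty": 0.01, "tz": 0.9, "ax": 0, "ay": 0, "az": 0} ,
{"tx": 0, "ty": 0.01, "tz": 0.9, "ax": 0, "ay": 0, "az": 0} ,
{"tx": 0.01, "ty": 0.01, "tz": 0.9, "ax": 0, "ay": 0, "az": 0} ,
{"tx": 0.01, "ty": 0.01, "tz": 0.91, "ax": 0, "ay": 0, "az": 0} ,
{"tx": 0, "ty": 0.02, "tz": 0.9, "ax": 0, "ay": 0, "az": 0} 
--
end [ 432.3 -342.8   38. ] [-3.141e+00  1.000e-03 -2.090e-01] max [0.01  0.02  0.91  0.    0.    0.008]
```

>>> step_arm --moves '[{"tx":0,"ty":0.02,"tz":0.9,"ax":0,"ay":0,"az":-0.008},{"tx":0.01,"ty":0.02,"tz":0.9,"ax":0,"ay":0,"az":-0.008},{"tx":0.01,"ty":0.01,"tz":0.9,"ax":0,"ay":0,"az":0},{"tx":0.01,"ty":0.01,"tz":0.9,"ax":0,"ay":0,"az":0},{"tx":0.01,"ty":0.01,"tz":0.9,"ax":0,"ay":0,"az":0}]'

```text
clock: 5.75
eef_pos: [432.5, -341.0, 151.1]
tcp_rot: [3.142, -0.001, -0.208]
contact_force: [0.3, -0.5, -0.1]
opening: 1.0
grasp_force: 0.0
```

>>> step_arm --moves '[{"tx":0,"ty":0.01,"tz":0.9,"ax":0,"ay":0,"az":0},{"tx":0,"ty":0.01,"tz":0.9,"ax":0,"ay":0,"az":0},{"tx":0,"ty":0.01,"tz":0.9,"ax":0,"ay":0,"az":0},{"tx":0,"ty":0.01,"tz":0.9,"ax":0,"ay":0,"az":0},{"tx":0,"ty":0.01,"tz":0.9,"ax":0,"ay":0,"az":0}]'

```text
clock: 6.38
eef_pos: [432.5, -342.4, 38.7]
tcp_rot: [3.141, -0.001, -0.208]
contact_force: [-0.5, -0.1, 0.8]
opening: 1.002
grasp_force: 0.0
```

>>> step_arm --moves '[{"tx":0,"ty":0,"tz":0,"ax":0,"ay":0,"az":0},{"tx":0,"ty":0,"tz":0,"ax":0,"ay":0,"az":0},{"tx":0,"ty":0,"tz":0,"ax":0,"ay":0,"az":0},{"tx":0,"ty":0,"tz":0,"ax":0,"ay":0,"az":0},{"tx":0,"ty":0,"tz":0,"ax":0,"ay":0,"az":0}]' --gripper 0 --newtons 60

```text
clock: 7.0
eef_pos: [432.6, -343.1, 39.8]
tcp_rot: [3.141, -0.001, -0.209]
contact_force: [-0.1, 1.5, 7.5]
opening: 0.646
grasp_force: 64.5
```

>>> step_arm --moves '[{"tx":0,"ty":0,"tz":-0.4,"ax":0,"ay":0,"az":0},{"tx":0,"ty":0,"tz":-0.9,"ax":0,"ay":0,"az":0},{"tx":0,"ty":0,"tz":-1,"ax":0,"ay":0,"az":0},{"tx":0,"ty":0,"tz":-1,"ax":0,"ay":0,"az":-0.07},{"tx":0,"ty":0,"tz":-1,"ax":0,"ay":0,"az":-0.115}]'

```text
clock: 7.62
eef_pos: [431.9, -342.8, 147.6]
tcp_rot: [3.141, -0.0, 0.087]
contact_force: [-0.2, -0.2, -1.5]
opening: 0.637
grasp_force: 63.7
```

>>> step_arm --moves '[{"tx":0,"ty":0,"tz":0,"ax":0,"ay":0,"az":-0.115},{"tx":0,"ty":0,"tz":0,"ax":0,"ay":0,"az":-0.115},{"tx":0,"ty":0,"tz":0,"ax":0,"ay":0,"az":-0.115},{"tx":0,"ty":0,"tz":0,"ax":0,"ay":0,"az":-0.115},{"tx":0,"ty":0,"tz":0,"ax":0,"ay":0,"az":-0.115}]'

```text
clock: 8.25
eef_pos: [431.9, -342.8, 146.8]
tcp_rot: [3.141, 0.0, 0.991]
contact_force: [0.7, -0.2, -0.5]
opening: 0.643
grasp_force: 63.7
```

>>> step_arm --moves '[{"tx":0,"ty":0,"tz":0,"ax":0,"ay":0,"az":-0.115},{"tx":0,"ty":0,"tz":0,"ax":0,"ay":0,"az":-0.115},{"tx":0,"ty":0,"tz":0,"ax":0,"ay":0,"az":-0.115},{"tx":0,"ty":0,"tz":0,"ax":0,"ay":0,"az":-0.115},{"tx":0,"ty":0,"tz":0,"ax":0,"ay":0,"az":-0.115}]'

```text
clock: 8.88
eef_pos: [431.9, -342.8, 146.8]
tcp_rot: [3.142, 0.0, 1.894]
contact_force: [-0.5, -1.0, -2.3]
opening: 0.64
grasp_force: 63.7
```

>>> step_arm --moves '[{"tx":0,"ty":0,"tz":0,"ax":0,"ay":0,"az":-0.115},{"tx":0,"ty":0,"tz":0,"ax":0,"ay":0,"az":-0.115},{"tx":0,"ty":0,"tz":0,"ax":0,"ay":0,"az":-0.115},{"tx":0,"ty":0,"tz":0,"ax":0,"ay":0,"az":-0.115},{"tx":0,"ty":0,"tz":0,"ax":0,"ay":0,"az":-0.05}]'

```text
clock: 9.5
eef_pos: [431.9, -342.8, 146.8]
tcp_rot: [-3.142, 0.0, 2.693]
contact_force: [0.4, 0.3, -1.7]
opening: 0.638
grasp_force: 63.7
```

```bash
python3 - <<'E'
from h import *
s=r.sense();print(s['qpos'].round(4),s['eef_pos'].round(1),s['tcp_rot'].round(3),s['grasp_force'],s['opening'])
yaw=2.69
plan([[445,-362,100],[445,-362,43]],R.from_euler('xyz',[np.pi,0,yaw]),6,turnrows=3)
E
```

```text
[-6.7350e-01  3.7180e-01  1.8862e+00 -1.0000e-04  8.8350e-01 -1.7959e+00] [ 431.9 -342.8  146.8] [-3.142  0.     2.693] 63.73178277164698 0.63778120533836
{"tx": -0.28, "ty": -0.16, "tz": 0.65, "ax": -0, "ay": 0, "az": 0.001} ,
{"tx": -0.28, "ty": -0.16, "tz": 0.65, "ax": -0, "ay": 0, "az": 0.001} ,
{"tx": -0.24, "ty": -0.14, "tz": 0.67, "ax": -0, "ay": 0, "az": 0.001} ,
{"tx": -0, "ty": -0, "tz": 0.73, "ax": 0, "ay": 0, "az": 0} ,
{"tx": -0, "ty": -0, "tz": 0.72, "ax": 0, "ay": 0, "az": 0} 
--
{"tx": -0, "ty": -0, "tz": 0.73, "ax": 0, "ay": 0, "az": 0} ,
end [ 445.  -361.9   43.1] [-3.142  0.     2.689] max [0.28  0.16  0.73  0.    0.    0.001]
```

```bash
python3 - <<'E'
from h import *
D=np.array([[.353614,1.634152,1.155151,np.hypot(234.445,578.894),255.575],[.231,1.787,1.125,np.hypot(431.8,341.2),262.8],[.3718,1.8862,.8835,np.hypot(431.9,342.8),146.8]])
q2,q3,q5,rr,zz=D.T;s=q2+q3
def f(p,e0):
    a,L2,L3,H=p[:4];e=p[4] if e0 is None else e0
    return np.r_[a+L2*np.sin(q2)+L3*np.sin(s)+e*np.cos(s)-rr,H+L2*np.cos(q2)+L3*np.cos(s)-e*np.sin(s)-zz]
for e in (None,0):
    x=least_squares(f,[50,450,450,150,0][:5 if e is None else 4],args=(e,));print(e,x.x.round(1),x.fun.round(2))
E
```

```text
None [ 4.000e-01  5.662e+02  4.935e+02 -2.360e+01  5.700e+01] [ 0.01 -0.01  0.    0.03 -0.03  0.  ]
0 [ -6.8 510.6 489.5 -22. ] [-6.93  1.19  5.74  3.15  0.51 -3.66]
```

>>> step_arm --moves '[{"tx":0,"ty":0,"tz":0,"ax":0,"ay":-0.1,"az":0},{"tx":0,"ty":0,"tz":0,"ax":0,"ay":0,"az":0}]'

```text
clock: 9.75
eef_pos: [429.9, -341.5, 146.2]
tcp_rot: [3.141, 0.154, 2.688]
contact_force: [-0.9, 0.6, -1.9]
opening: 0.642
grasp_force: 63.8
```

```bash
python3 - <<'E'
from h import *
s=r.sense();print(s['qpos'].round(5),s['eef_pos'].round(2),R.from_euler('xyz',s['tcp_rot']).as_matrix().round(3).tolist())
E
```

```text
[-0.69574  0.31107  1.99433  0.05923  0.6872  -1.85627] [ 429.92 -341.5   146.18] [[-0.888, 0.438, 0.139], [0.433, 0.899, -0.067], [-0.154, 0.001, -0.988]]
```

```bash
cat >> h.py <<'E'
KP=[0.4,566.2,493.5,57.0,230.,206.4]
LO=np.array([-2.63,-.92,.06,-1.3,0,-3.02]);HI=np.array([2.63,2.1,2.66,4.44,2.69,3.02])
def fk(q,k=None):
    a,L2,L3,e,Lt,d1=k if k is not None else KP
    s=q[1]+q[2]
    rad=a+L2*np.sin(q[1])+L3*np.sin(s)+e*np.cos(s);z=d1+L2*np.cos(q[1])+L3*np.cos(s)-e*np.sin(s)
    M=R.from_euler('ZYZYZ',[q[0],s,q[3],q[4],q[5]+np.pi/2])
    return np.array([rad*np.cos(q[0]),rad*np.sin(q[0]),z])+Lt*M.apply([0,0,1]),M
def ik(p,M,q0):
    def f(q):
        x,m=fk(q);return np.r_[(x-p)/100,(m.inv()*M).as_rotvec()]
    s=least_squares(f,np.clip(q0,LO+.001,HI-.001),bounds=(LO,HI));return s.x,np.linalg.norm(s.fun)
def pose(g,tilt,head,flip=False):
    """tool pointing at heading `head`, depression `tilt`; tool x = +-n (n: up-side normal)"""
    h=np.array([np.cos(head),np.sin(head),0]);u=np.array([0,0,1.])
    z=np.cos(tilt)*h-np.sin(tilt)*u;n=np.sin(tilt)*h+np.cos(tilt)*u
    x=-n if flip else n
    M=R.from_matrix(np.c_[x,np.cross(z,x),z]);return np.array(g)-6*z,M
E
python3 - <<'E'
import h;from h import *
s=r.sense();q=s['qpos'];M=R.from_euler('xyz',s['tcp_rot'])
print(fk(q)[1].as_matrix().round(3).tolist())
D=[([1.183587,.353614,1.634152,0,1.155151,-.0024],[234.445,578.894,255.575]),([-.671,.231,1.787,0,1.125,1.135],[431.8,-341.2,262.8]),([-.6735,.3718,1.8862,0,.8835,-1.7959],[431.9,-342.8,146.8]),(q,s['eef_pos'])]
x=least_squares(lambda k:np.concatenate([fk(a,k)[0]-b for a,b in D]),KP);print(x.x.round(1),np.abs(x.fun).max())
h.KP=list(x.x)
open('h.py','a').write('KP=%s\n'%[float(round(v,2)) for v in x.x])
rng=np.random.default_rng(0)
def sols(p,M):
    out={}
    for _ in range(60):
        a=np.arctan2(p[1],p[0])
        q0=np.array([a+rng.normal()*.3,rng.uniform(-.5,1),rng.uniform(1,2.5),rng.uniform(-1.3,4.4),rng.uniform(.1,2.2),rng.uniform(-3,3)])
        q,e=ik(p,M,q0)
        if e<1e-3: out[tuple(q.round(1))]=q.round(2)
    return list(out.values())
a=np.deg2rad(55)
for fl in (False,True):
  for hd in (-.68,-.45,-.1): 
    print('lie',fl,hd,[v.tolist() for v in sols(*pose([415,-347,32],a,hd,fl))])
  for hd in (.64,0.2,-.2,-.5,-.9):
    for z in (210,100): print('fin',fl,hd,z,[v.tolist() for v in sols(*pose([401,298,z],np.pi/2-a,hd,fl))])
E
```

```text
Traceback (most recent call last):
  File "h.py", line 51, in fk
    M=R.from_euler('ZYZYZ',[q[0],s,q[3],q[4],q[5]+np.pi/2])
  File "scipy/spatial/transform/_rotation.pyx", line 1413, in scipy.spatial.transform._rotation.Rotation.from_euler
ValueError: Expected axis specification to be a non-empty string of upto 3 characters, got ZYZYZ
```

```bash
sed -i "s/M=R.from_euler('ZYZYZ',.*/M=R.from_euler('ZYZ',[q[0],s,q[3]])*R.from_euler('YZ',[q[4],q[5]+np.pi\/2])/" h.py && cat > sols.py <<'E'
import h;from h import *
rng=np.random.default_rng(0)
def sols(p,M,n=40):
    out={}
    for _ in range(n):
        a=np.arctan2(p[1],p[0])
        q0=np.array([a+rng.normal()*.3,rng.uniform(-.5,1),rng.uniform(1,2.5),rng.uniform(-1.3,4.4),rng.uniform(.1,2.2),rng.uniform(-3,3)])
        q,e=ik(p,M,q0)
        if e<1e-3: out[tuple(q.round(1))]=q.round(2)
    return [v.tolist() for v in out.values()]
E
python3 - <<'E'
import h;from sols import *
s=r.sense();q=s['qpos'];M=R.from_euler('xyz',s['tcp_rot'])
print(fk(q)[1].as_matrix().round(3).tolist())
D=[([1.183587,.353614,1.634152,0,1.155151,-.0024],[234.445,578.894,255.575]),([-.671,.231,1.787,0,1.125,1.135],[431.8,-341.2,262.8]),([-.6735,.3718,1.8862,0,.8835,-1.7959],[431.9,-342.8,146.8]),(q,s['eef_pos'])]
x=least_squares(lambda k:np.concatenate([fk(a,k)[0]-b for a,b in D]),KP);print(x.x.round(1),np.abs(x.fun).max())
h.KP=list(x.x)
open('h.py','a').write('KP=%s\n'%[float(round(v,2)) for v in x.x])
a=np.deg2rad(55)
for fl in (False,True):
  for hd in (-.68,-.45,-.1): 
    print('lie',fl,hd,sols(*pose([415,-347,32],a,hd,fl)))
  for hd in (.64,0.2,-.2,-.5,-.9):
    for z in (210,100): print('fin',fl,hd,z,sols(*pose([401,298,z],np.pi/2-a,hd,fl)))
E
```

```text
[[-0.888, 0.438, 0.139], [0.433, 0.899, -0.067], [-0.154, 0.001, -0.988]]
[-2.000e-01  5.679e+02  4.956e+02  6.020e+01  3.229e+02  3.016e+02] 1.4684126293487623
lie False -0.68 [[-0.71, 0.52, 2.36, 3.1, 0.34, -1.55]]
lie False -0.45 [[-0.82, 0.52, 2.34, 2.51, 0.36, -1.28]]
lie False -0.1 [[-0.97, 0.54, 2.26, 1.75, 0.46, -0.96]]
fin False 0.64 210 [[0.64, 0.1, 2.57, 3.14, 0.48, -1.57]]
fin False 0.64 100 [[0.64, 0.56, 2.6, 3.14, 0.98, -1.57]]
fin False 0.2 210 [[1.06, 0.17, 2.47, 4.41, 0.71, -2.17]]
fin False 0.2 100 [[1.06, 0.54, 2.5, 4.06, 0.9, -1.66]]
fin False -0.2 210 []
fin False -0.2 100 []
fin False -0.5 210 [[1.2, 0.37, 2.12, -1.08, 1.17, -2.28]]
fin False -0.5 100 [[1.2, 0.6, 2.14, -1.19, 1.06, -2.02]]
fin False -0.9 210 [[1.14, 0.49, 1.9, -0.83, 1.4, -2.23]]
fin False -0.9 100 [[1.14, 0.68, 1.92, -0.87, 1.27, -2.07]]
lie True -0.68 [[-0.71, 0.52, 2.36, 3.1, 0.34, 1.59]]
lie True -0.45 [[-0.82, 0.52, 2.34, 2.51, 0.36, 1.86]]
lie True -0.1 [[-0.97, 0.54, 2.26, 1.75, 0.46, 2.18]]
fin True 0.64 210 [[0.64, 0.1, 2.57, 3.14, 0.48, 1.57]]
fin True 0.64 100 [[0.64, 0.56, 2.6, 3.14, 0.98, 1.57]]
fin True 0.2 210 [[1.06, 0.17, 2.47, 4.41, 0.71, 0.97]]
fin True 0.2 100 [[1.06, 0.54, 2.5, 4.06, 0.9, 1.48]]
fin True -0.2 210 []
fin True -0.2 100 []
fin True -0.5 210 [[1.2, 0.37, 2.12, -1.08, 1.17, 0.86]]
fin True -0.5 100 [[1.2, 0.6, 2.14, -1.19, 1.06, 1.12]]
fin True -0.9 210 [[1.14, 0.49, 1.9, -0.83, 1.4, 0.91]]
fin True -0.9 100 [[1.14, 0.68, 1.92, -0.87, 1.27, 1.07]]
```

```bash
python3 - <<'E'
from sols import *
a=np.deg2rad(52);ps=1.2
c=np.array([448,-338,0]);b=np.array([np.cos(ps+np.pi),np.sin(ps+np.pi),0])
g=c+b*31+[0,0,31];print('g',g)
for fl in (0,1):
  for up in (0,120): print('lie',fl,up,sols(*pose(g+[0,0,up],a,ps,fl)))
  for hd in (-.5,-.7,-.93,-1.1):
    for z in (220,98): print('fin',fl,hd,z,sols(*pose([401,298,z],np.pi/2-a,hd,fl)))
  print('tooldown',sols(c+[0,0,43],R.from_euler('xyz',[np.pi,0,ps+np.pi])))
E
```

```text
g [ 436.76690961 -366.89321166   31.        ]
lie 0 0 [[-0.99, 0.77, 1.68, 0.57, 1.18, -0.98]]
lie 0 120 [[-0.99, 0.6, 1.66, 0.54, 1.35, -0.87]]
fin 0 -0.5 220 [[1.18, 0.33, 2.11, -1.04, 1.14, -2.35]]
fin 0 -0.5 98 [[1.18, 0.58, 2.14, -1.17, 1.02, -2.07]]
fin 0 -0.7 220 [[1.16, 0.39, 2.01, -0.91, 1.27, -2.32]]
fin 0 -0.7 98 [[1.16, 0.61, 2.04, -1.0, 1.12, -2.1]]
fin 0 -0.93 220 [[1.12, 0.46, 1.89, -0.79, 1.4, -2.27]]
fin 0 -0.93 98 [[1.12, 0.66, 1.92, -0.83, 1.24, -2.1]]
fin 0 -1.1 220 [[1.08, 0.5, 1.8, -0.71, 1.49, -2.23]]
fin 0 -1.1 98 [[1.08, 0.69, 1.83, -0.73, 1.33, -2.08]]
tooldown [[-0.65, 0.54, 1.91, 0.0, 0.69, 2.87]]
lie 1 0 [[-0.99, 0.77, 1.68, 0.57, 1.18, 2.17]]
lie 1 120 [[-0.99, 0.6, 1.66, 0.54, 1.35, 2.27]]
fin 1 -0.5 220 [[1.18, 0.33, 2.11, -1.04, 1.14, 0.79]]
fin 1 -0.5 98 [[1.18, 0.58, 2.14, -1.17, 1.02, 1.07]]
fin 1 -0.7 220 [[1.16, 0.39, 2.01, -0.91, 1.27, 0.82]]
fin 1 -0.7 98 [[1.16, 0.61, 2.04, -1.0, 1.12, 1.04]]
fin 1 -0.93 220 [[1.12, 0.46, 1.89, -0.79, 1.4, 0.87]]
fin 1 -0.93 98 [[1.12, 0.66, 1.92, -0.83, 1.24, 1.04]]
fin 1 -1.1 220 [[1.08, 0.5, 1.8, -0.71, 1.49, 0.91]]
fin 1 -1.1 98 [[1.08, 0.69, 1.83, -0.73, 1.33, 1.06]]
tooldown [[-0.65, 0.54, 1.91, 0.0, 0.69, 2.87]]
```

>>> step_arm --moves '[{"tx":0,"ty":0,"tz":0,"ax":0,"ay":0.1,"az":0},{"tx":0,"ty":0,"tz":0,"ax":0,"ay":0,"az":0.118},{"tx":0,"ty":0,"tz":0,"ax":0,"ay":0,"az":0.118},{"tx":0,"ty":0,"tz":0,"ax":0,"ay":0,"az":0.118},{"tx":0,"ty":0,"tz":0,"ax":0,"ay":0,"az":0.118}]'

```text
clock: 10.38
eef_pos: [432.4, -343.3, 146.9]
tcp_rot: [-3.139, -0.002, 1.941]
contact_force: [0.5, -0.3, -1.7]
opening: 0.645
grasp_force: 63.7
```

>>> step_arm --moves '[{"tx":0,"ty":0,"tz":0,"ax":0,"ay":0,"az":0.118},{"tx":0,"ty":0,"tz":0,"ax":0,"ay":0,"az":0.118},{"tx":0,"ty":0,"tz":0,"ax":0,"ay":0,"az":0.118},{"tx":0,"ty":0,"tz":0,"ax":0,"ay":0,"az":0.118},{"tx":0,"ty":0,"tz":0,"ax":0,"ay":0,"az":0.118}]'

```text
clock: 11.0
eef_pos: [432.4, -343.3, 147.0]
tcp_rot: [-3.139, 0.001, 1.014]
contact_force: [0.3, -1.2, -1.1]
opening: 0.641
grasp_force: 63.7
```

>>> step_arm --moves '[{"tx":0,"ty":0,"tz":0,"ax":0,"ay":0,"az":0.118},{"tx":0,"ty":0,"tz":0,"ax":0,"ay":0,"az":0.118},{"tx":0,"ty":0,"tz":0,"ax":0,"ay":0,"az":0.118},{"tx":0,"ty":0,"tz":0,"ax":0,"ay":0,"az":0.118},{"tx":0,"ty":0,"tz":0,"ax":0,"ay":0,"az":0.118}]'

```text
clock: 11.62
eef_pos: [432.4, -343.3, 146.9]
tcp_rot: [-3.14, 0.003, 0.088]
contact_force: [-0.4, -0.0, -2.0]
opening: 0.644
grasp_force: 63.7
```

>>> step_arm --moves '[{"tx":0,"ty":0,"tz":0,"ax":0,"ay":0,"az":0.118},{"tx":0,"ty":0,"tz":0,"ax":0,"ay":0,"az":0.118},{"tx":0,"ty":0,"tz":0,"ax":0,"ay":0,"az":0.118},{"tx":0,"ty":0,"tz":0,"ax":0,"ay":0,"az":0.118},{"tx":0,"ty":0,"tz":0,"ax":0,"ay":0,"az":0.118}]'

```text
clock: 12.25
eef_pos: [432.5, -343.3, 147.0]
tcp_rot: [3.14, 0.003, -0.839]
contact_force: [0.7, 0.2, -1.8]
opening: 0.644
grasp_force: 63.7
```

>>> step_arm --moves '[{"tx":0,"ty":0,"tz":0,"ax":0,"ay":0,"az":0.118},{"tx":0,"ty":0,"tz":0,"ax":0,"ay":0,"az":0.118},{"tx":0,"ty":0,"tz":0,"ax":0,"ay":0,"az":0.118},{"tx":0,"ty":0,"tz":0,"ax":0,"ay":0,"az":0.118},{"tx":0,"ty":0,"tz":0,"ax":0,"ay":0,"az":0.118}]'

```text
clock: 12.88
eef_pos: [432.4, -343.3, 146.9]
tcp_rot: [3.139, 0.0, -1.766]
contact_force: [-0.2, 1.3, -1.1]
opening: 0.64
grasp_force: 63.7
```

>>> step_arm --moves '[{"tx":0,"ty":0,"tz":0,"ax":0,"ay":0,"az":0.11},{"tx":0,"ty":0,"tz":0,"ax":0,"ay":0,"az":0}]'

```text
clock: 13.12
eef_pos: [432.5, -343.2, 146.8]
tcp_rot: [3.14, -0.0, -1.931]
contact_force: [0.3, 0.1, -2.2]
opening: 0.641
grasp_force: 63.7
```

```bash
python3 - <<'E'
from h import *
print(r.sense()['qpos'].round(3))
plan([[448,-338,90],[448,-338,44]],R.from_euler('xyz',[np.pi,0,1.2-np.pi]),6,turnrows=3)
E
```

```text
[-6.730e-01  3.740e-01  1.883e+00 -1.000e-03  8.870e-01  2.830e+00]
{"tx": -0.12, "ty": -0.15, "tz": 0.67, "ax": 0, "ay": -0, "az": 0.002} ,
{"tx": -0.13, "ty": -0.15, "tz": 0.68, "ax": 0, "ay": -0, "az": 0.002} ,
{"tx": -0.12, "ty": -0.15, "tz": 0.67, "ax": 0, "ay": -0, "az": 0.002} ,
{"tx": -0.05, "ty": -0.06, "tz": 0.69, "ax": 0, "ay": 0, "az": 0} ,
{"tx": 0, "ty": -0, "tz": 0.7, "ax": 0, "ay": 0, "az": 0} 
--
{"tx": 0, "ty": -0, "tz": 0.7, "ax": 0, "ay": 0, "az": 0} ,
end [ 447.9 -337.9   44. ] [ 3.14  -0.    -1.941] max [0.13  0.15  0.7   0.    0.    0.002]
```

>>> step_arm --moves '[{"tx":-0.12,"ty":-0.15,"tz":0.67,"ax":0,"ay":0,"az":0.002},{"tx":-0.13,"ty":-0.15,"tz":0.68,"ax":0,"ay":0,"az":0.002},{"tx":-0.12,"ty":-0.15,"tz":0.67,"ax":0,"ay":0,"az":0.002},{"tx":-0.05,"ty":-0.06,"tz":0.69,"ax":0,"ay":0,"az":0},{"tx":0,"ty":0,"tz":0.7,"ax":0,"ay":0,"az":0}]'

```text
clock: 13.75
eef_pos: [447.7, -337.4, 59.6]
tcp_rot: [3.141, 0.0, -1.941]
contact_force: [-0.9, -0.6, -1.9]
opening: 0.644
grasp_force: 63.8
```

>>> step_arm --moves '[{"tx":0,"ty":0,"tz":0.6,"ax":0,"ay":0,"az":0},{"tx":0,"ty":0,"tz":0.1,"ax":0,"ay":0,"az":0},{"tx":0,"ty":0,"tz":0.08,"ax":0,"ay":0,"az":0},{"tx":0,"ty":0,"tz":0,"ax":0,"ay":0,"az":0}]'

```text
clock: 14.25
eef_pos: [448.0, -337.9, 42.0]
tcp_rot: [-3.141, -0.0, -1.942]
contact_force: [0.5, -0.1, -2.2]
opening: 0.642
grasp_force: 63.7
```

>>> step_arm --moves '[{"tx":0,"ty":0,"tz":0.06,"ax":0,"ay":0,"az":0},{"tx":0,"ty":0,"tz":0.04,"ax":0,"ay":0,"az":0},{"tx":0,"ty":0,"tz":0,"ax":0,"ay":0,"az":0}]'

```text
clock: 14.62
eef_pos: [448.0, -337.8, 39.8]
tcp_rot: [-3.141, -0.0, -1.941]
contact_force: [-1.2, 0.7, 6.0]
opening: 0.642
grasp_force: 64.6
```

>>> step_arm --moves '[{"tx":0,"ty":0,"tz":0,"ax":0,"ay":0,"az":0},{"tx":0,"ty":0,"tz":0,"ax":0,"ay":0,"az":0},{"tx":0,"ty":0,"tz":0,"ax":0,"ay":0,"az":0},{"tx":0,"ty":0,"tz":0,"ax":0,"ay":0,"az":0}]' --gripper 1

```text
clock: 15.12
eef_pos: [447.8, -337.6, 39.0]
tcp_rot: [3.142, 0.0, -1.941]
contact_force: [0.2, -0.1, 0.3]
opening: 1.001
grasp_force: 0.0
```

>>> step_arm --moves '[{"tx":0,"ty":0,"tz":-0.6,"ax":0,"ay":0,"az":0},{"tx":0,"ty":0,"tz":-1,"ax":0,"ay":0,"az":0},{"tx":0,"ty":0,"tz":-1,"ax":0,"ay":0,"az":0},{"tx":0,"ty":0,"tz":-1,"ax":0,"ay":0,"az":0},{"tx":0,"ty":0,"tz":-1,"ax":0,"ay":0,"az":0}]'

```text
clock: 15.75
eef_pos: [447.8, -337.7, 155.9]
tcp_rot: [-3.141, -0.0, -1.941]
contact_force: [0.8, -0.0, 0.7]
opening: 1.003
grasp_force: 0.0
```

>>> step_arm --moves '[{"tx":0,"ty":0,"tz":-1,"ax":0,"ay":0,"az":0},{"tx":0,"ty":0,"tz":-1,"ax":0,"ay":0,"az":0},{"tx":0,"ty":0,"tz":-1,"ax":0,"ay":0,"az":0},{"tx":0,"ty":0,"tz":0,"ax":0,"ay":0,"az":0}]'

```text
clock: 16.25
eef_pos: [448.7, -338.3, 231.8]
tcp_rot: [-3.137, -0.001, -1.941]
contact_force: [-0.6, 0.2, -0.5]
opening: 1.001
grasp_force: 0.0
```

```bash
python3 - <<'E'
from h import *
i,im,d=grab('wrist');save('w2.png',im);W=cloud(i,d).reshape(-1,3)
m=(np.hypot(W[:,0]-448,W[:,1]+338)<85)&(W[:,2]>42)&(W[:,2]<70)
p,lo,hi,c,e=fitbowl(W[m],[448,-338,1.2-np.pi,0]);print(m.sum(),p.round(3),hi-lo,c.round(1),e)
s=r.sense();print(s['qpos'].round(3),s['eef_pos'].round(1))
ps=p[2]+np.pi;a=np.deg2rad(52)
b=-np.array([np.cos(ps),np.sin(ps),0]);g=np.r_[c,0]+b*31+[0,0,31]
pt,M=pose(g,a,ps,False);print('grasp target',pt.round(1),M.as_euler('xyz').round(3),'ps',ps)
# pre-pose: 90mm back along tool z
pre=pt-M.apply([0,0,100])
print('pre',pre.round(1),(R.from_euler('xyz',s['tcp_rot']).inv()*M).as_rotvec().round(3))
E
```

```text
6469 [-1.284519e+03 -4.782106e+03 -1.943000e+00 -9.520000e-01] 108.77971953690303 [ 448.9 -337.2] 0.5455638745502943
[-0.649  0.28   1.799  0.     1.06   2.864] [ 448.  -337.8  230.3]
grasp target [ 436.3 -369.5   35.7] [-3.142 -0.663  1.199] ps 1.198966228974729
pre [ 413.9 -426.9  114.5] [ 1.023 -0.003 -2.968]
```

View pics/w2.png

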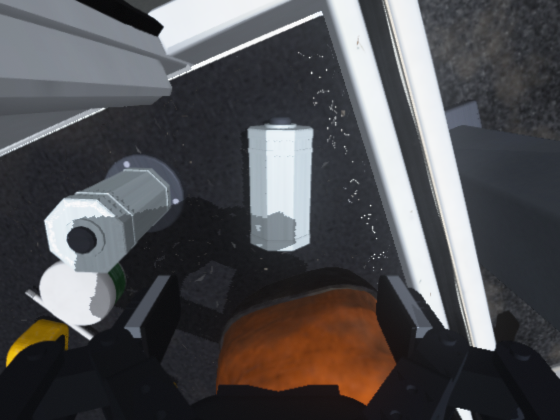

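The wrist view shows the bowl lying free, cols 248–312, rows 125–250, plug at (280,122), well clear of the hung bowl (left) and the bag (bottom). Next I'll spin, tilt and move to the slanted pre-grasp.

```bash
python3 - <<'E'
from h import *
s=r.sense();M0=R.from_euler('xyz',s['tcp_rot'])
pt,M=pose(np.array([437.6,-366.1,31]),np.deg2rad(52),1.199,False)
M1=R.from_euler('xyz',[np.pi,0,1.199]);pre=pt-M.apply([0,0,100])
print('rv2',(M1.inv()*M).as_rotvec()/(np.pi/2), pre)
plan([[430,-395,190]],[0,0,-np.pi],18)
print('stage2');plan([pre],M,5,p0=[430,-395,190],R0=M1)
E
```

```text
rv2 [3.59955992e-17 4.22222222e-01 9.78448531e-17] [ 413.89167762 -426.90130131  114.52913988]
{"tx": 0.13, "ty": -0.01, "tz": 0.09, "ax": 0, "ay": 0, "az": -0.111} ,
{"tx": 0.14, "ty": 0.02, "tz": 0.09, "ax": 0, "ay": 0, "az": -0.111} ,
{"tx": 0.12, "ty": 0.03, "tz": 0.09, "ax": 0, "ay": 0, "az": -0.111} ,
{"tx": 0.12, "ty": 0.06, "tz": 0.09, "ax": 0, "ay": 0, "az": -0.111} ,
{"tx": 0.11, "ty": 0.08, "tz": 0.09, "ax": 0, "ay": 0, "az": -0.111} 
--
{"tx": 0.09, "ty": 0.1, "tz": 0.09, "ax": 0, "ay": 0, "az": -0.111} ,
{"tx": 0.07, "ty": 0.11, "tz": 0.09, "ax": 0, "ay": 0, "az": -0.111} ,
{"tx": 0.06, "ty": 0.12, "tz": 0.09, "ax": 0, "ay": 0, "az": -0.111} ,
{"tx": 0.03, "ty": 0.13, "tz": 0.09, "ax": 0, "ay": 0, "az": -0.111} ,
{"tx": 0.01, "ty": 0.13, "tz": 0.09, "ax": 0, "ay": 0, "az": -0.111} 
--
{"tx": -0.02, "ty": 0.14, "tz": 0.09, "ax": 0, "ay": 0, "az": -0.111} ,
{"tx": -0.03, "ty": 0.12, "tz": 0.09, "ax": 0, "ay": 0, "az": -0.111} ,
{"tx": -0.06, "ty": 0.12, "tz": 0.09, "ax": 0, "ay": 0, "az": -0.111} ,
{"tx": -0.08, "ty": 0.11, "tz": 0.08, "ax": 0, "ay": 0, "az": -0.111} ,
{"tx": -0.1, "ty": 0.09, "tz": 0.09, "ax": 0, "ay": 0, "az": -0.111} 
--
{"tx": -0.11, "ty": 0.08, "tz": 0.09, "ax": 0, "ay": 0, "az": -0.111} ,
{"tx": -0.12, "ty": 0.05, "tz": 0.09, "ax": 0, "ay": 0, "az": -0.111} ,
{"tx": -0.13, "ty": 0.03, "tz": 0.09, "ax": 0, "ay": 0, "az": -0.111} ,
end [ 430.  -395.   190.1] [3.139e+00 1.000e-03 1.197e+00] max [0.14  0.14  0.09  0.    0.    0.111]
stage2
{"tx": -0.28, "ty": -0.03, "tz": 0.6, "ax": 0, "ay": 0.084, "az": 0} ,
{"tx": -0.37, "ty": -0.02, "tz": 0.56, "ax": 0, "ay": 0.084, "az": 0} ,
{"tx": -0.43, "ty": -0.03, "tz": 0.51, "ax": 0, "ay": 0.084, "az": 0} ,
{"tx": -0.5, "ty": -0.03, "tz": 0.45, "ax": 0, "ay": 0.084, "az": 0} ,
{"tx": -0.55, "ty": -0.03, "tz": 0.38, "ax": 0, "ay": 0.084, "az": 0} 
--
end [ 413.8 -427.   114.5] [ 3.142 -0.66   1.199] max [0.55  0.03  0.6   0.    0.084 0.   ]
```

>>> step_arm --moves '[{"tx":0,"ty":0,"tz":0,"ax":0,"ay":0,"az":-0.111},{"tx":0,"ty":0,"tz":0,"ax":0,"ay":0,"az":-0.111},{"tx":0,"ty":0,"tz":0,"ax":0,"ay":0,"az":-0.111},{"tx":0,"ty":0,"tz":0,"ax":0,"ay":0,"az":-0.111},{"tx":0,"ty":0,"tz":0,"ax":0,"ay":0,"az":-0.111}]'

```text
clock: 16.92
eef_pos: [447.1, -337.1, 227.9]
tcp_rot: [3.141, 0.002, -1.064]
contact_force: [0.4, 1.0, 0.1]
opening: 1.0
grasp_force: 0.0
```

>>> step_arm --moves '[{"tx":0,"ty":0,"tz":0,"ax":0,"ay":0,"az":-0.111},{"tx":0,"ty":0,"tz":0,"ax":0,"ay":0,"az":-0.111},{"tx":0,"ty":0,"tz":0,"ax":0,"ay":0,"az":-0.111},{"tx":0,"ty":0,"tz":0,"ax":0,"ay":0,"az":-0.111},{"tx":0,"ty":0,"tz":0,"ax":0,"ay":0,"az":-0.111}]'

```text
clock: 17.55
eef_pos: [447.1, -337.1, 227.9]
tcp_rot: [-3.141, 0.002, -0.192]
contact_force: [-1.0, 0.0, 0.6]
opening: 0.999
grasp_force: 0.0
```

>>> step_arm --moves '[{"tx":0,"ty":0,"tz":0,"ax":0,"ay":0,"az":-0.111},{"tx":0,"ty":0,"tz":0,"ax":0,"ay":0,"az":-0.111},{"tx":0,"ty":0,"tz":0,"ax":0,"ay":0,"az":-0.111},{"tx":0,"ty":0,"tz":0,"ax":0,"ay":0,"az":-0.111},{"tx":0,"ty":0,"tz":0,"ax":0,"ay":0,"az":-0.111}]'

```text
clock: 18.18
eef_pos: [447.1, -337.1, 227.9]
tcp_rot: [-3.14, 0.0, 0.68]
contact_force: [0.2, 0.4, -0.2]
opening: 0.999
grasp_force: 0.0
```

```bash
python3 - <<'E'
from h import *
print(r.sense()['qpos'].round(3))
pt,M=pose(np.array([437.6,-366.1,31]),np.deg2rad(52),1.199,False)
pre=pt-M.apply([0,0,100])
plan([[430,-395,190],pre],M,10)
E
```

```text
[-0.649  0.283  1.801 -0.     1.059  0.242]
{"tx": -0.43, "ty": 0.3, "tz": 0.33, "ax": 0.011, "ay": 0.041, "az": -0.032} ,
{"tx": -0.47, "ty": 0.28, "tz": 0.29, "ax": 0.011, "ay": 0.041, "az": -0.032} ,
{"tx": -0.5, "ty": 0.26, "tz": 0.26, "ax": 0.011, "ay": 0.041, "az": -0.032} ,
{"tx": -0.52, "ty": 0.24, "tz": 0.23, "ax": 0.011, "ay": 0.041, "az": -0.032} ,
{"tx": -0.49, "ty": 0.16, "tz": 0.29, "ax": 0.011, "ay": 0.041, "az": -0.032} 
--
{"tx": -0.43, "ty": 0.07, "tz": 0.45, "ax": 0.011, "ay": 0.041, "az": -0.032} ,
{"tx": -0.46, "ty": 0.05, "tz": 0.41, "ax": 0.011, "ay": 0.041, "az": -0.032} ,
{"tx": -0.48, "ty": 0.04, "tz": 0.38, "ax": 0.011, "ay": 0.041, "az": -0.032} ,
{"tx": -0.51, "ty": 0.02, "tz": 0.35, "ax": 0.011, "ay": 0.041, "az": -0.032} ,
{"tx": -0.54, "ty": -0, "tz": 0.31, "ax": 0.011, "ay": 0.041, "az": -0.032} 
--
end [ 413.9 -427.   114.6] [-3.138 -0.66   1.2  ] max [0.54  0.3   0.45  0.011 0.041 0.032]
```

>>> step_arm --moves '[{"tx":-0.43,"ty":0.3,"tz":0.33,"ax":0.011,"ay":0.041,"az":-0.032},{"tx":-0.47,"ty":0.28,"tz":0.29,"ax":0.011,"ay":0.041,"az":-0.032},{"tx":-0.5,"ty":0.26,"tz":0.26,"ax":0.011,"ay":0.041,"az":-0.032},{"tx":-0.52,"ty":0.24,"tz":0.23,"ax":0.011,"ay":0.041,"az":-0.032},{"tx":-0.49,"ty":0.16,"tz":0.29,"ax":0.011,"ay":0.041,"az":-0.032}]'

```text
clock: 18.8
eef_pos: [428.5, -397.8, 184.6]
tcp_rot: [-3.094, -0.332, 0.921]
contact_force: [0.1, -0.0, -0.4]
opening: 0.996
grasp_force: 0.0
```

>>> step_arm --moves '[{"tx":-0.43,"ty":0.07,"tz":0.45,"ax":0.011,"ay":0.041,"az":-0.032},{"tx":-0.46,"ty":0.05,"tz":0.41,"ax":0.011,"ay":0.041,"az":-0.032},{"tx":-0.48,"ty":0.04,"tz":0.38,"ax":0.011,"ay":0.041,"az":-0.032},{"tx":-0.51,"ty":0.02,"tz":0.35,"ax":0.011,"ay":0.041,"az":-0.032},{"tx":-0.54,"ty":0,"tz":0.31,"ax":0.011,"ay":0.041,"az":-0.032}]'

```text
clock: 19.42
eef_pos: [413.6, -427.1, 114.3]
tcp_rot: [-3.14, -0.662, 1.196]
contact_force: [-0.2, -0.1, 0.6]
opening: 1.0
grasp_force: 0.0
```

>>> step_arm --moves '[{"tx":0,"ty":0,"tz":0,"ax":0,"ay":0,"az":0},{"tx":0,"ty":0,"tz":0,"ax":0,"ay":0,"az":0}]'

```text
clock: 19.68
eef_pos: [414.2, -427.0, 115.6]
tcp_rot: [-3.139, -0.659, 1.193]
contact_force: [1.0, 1.1, 0.7]
opening: 1.002
grasp_force: 0.0
```

```bash
python3 - <<'E'
from h import *
s=r.sense();print(s['qpos'].round(3),fk(s['qpos'])[0].round(1),s['eef_pos'].round(1))
i,im,d=grab('wrist');save('w3.png',im);W=cloud(i,d).reshape(-1,3)
m=(np.hypot(W[:,0]-448,W[:,1]+338)<85)&(W[:,2]>42)&(W[:,2]<66)
p,lo,hi,c,e=fitbowl(W[m],[448,-338,1.2-np.pi,0]);print(m.sum(),p.round(3),hi-lo,c.round(1),e)
pt,M=pose(np.array([437.6,-366.1,31]),np.deg2rad(52),1.199,False)
plan([pt],M,6,turnrows=2)
E
```

```text
[-1.059  0.688  1.591  0.507  1.349 -0.921] [ 413.8 -424.3  116.7] [ 414.2 -427.   115.6]
11030 [663.468 216.149  -1.942  -0.903] 108.68612743784104 [ 448.3 -337.1] 0.5766141506807025
{"tx": -0, "ty": -0, "tz": 0.67, "ax": 0, "ay": 0.001, "az": -0.001} ,
{"tx": -0.01, "ty": -0.01, "tz": 0.68, "ax": 0, "ay": 0.001, "az": -0.001} ,
{"tx": -0.01, "ty": -0, "tz": 0.67, "ax": 0, "ay": 0, "az": 0} ,
{"tx": -0, "ty": -0.01, "tz": 0.68, "ax": 0, "ay": 0, "az": 0} ,
{"tx": -0.01, "ty": -0, "tz": 0.67, "ax": 0, "ay": 0, "az": 0} 
--
{"tx": -0, "ty": -0.01, "tz": 0.68, "ax": 0, "ay": 0, "az": 0} ,
end [ 436.2 -369.4   35.8] [ 3.14  -0.662  1.199] max [0.01  0.01  0.68  0.    0.001 0.001]
```

View pics/w3.png

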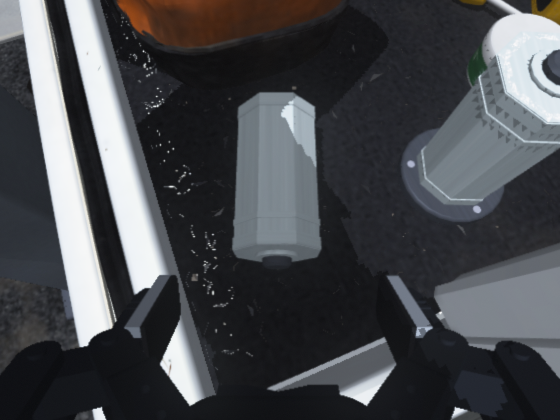

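The view shows the closed end and plug (276,262) facing the gripper, centred between the fingers. Moving in.

>>> step_arm --moves '[{"tx":0,"ty":0,"tz":0.67,"ax":0,"ay":0.001,"az":-0.001},{"tx":-0.01,"ty":-0.01,"tz":0.68,"ax":0,"ay":0.001,"az":-0.001},{"tx":-0.01,"ty":0,"tz":0.67,"ax":0,"ay":0,"az":0},{"tx":0,"ty":-0.01,"tz":0.68,"ax":0,"ay":0,"az":0},{"tx":-0.01,"ty":0,"tz":0.67,"ax":0,"ay":0,"az":0}]'

```text
clock: 20.35
eef_pos: [432.6, -378.7, 47.7]
tcp_rot: [3.141, -0.663, 1.199]
contact_force: [0.2, -0.2, -0.3]
opening: 0.997
grasp_force: 0.0
```

>>> step_arm --moves '[{"tx":0,"ty":0,"tz":0.6,"ax":0,"ay":0,"az":0},{"tx":0,"ty":0,"tz":0,"ax":0,"ay":0,"az":0}]'

```text
clock: 20.6
eef_pos: [435.6, -369.8, 36.0]
tcp_rot: [-3.141, -0.664, 1.199]
contact_force: [-1.0, 1.1, 0.2]
opening: 1.002
grasp_force: 0.0
```

>>> step_arm --moves '[{"tx":0,"ty":0,"tz":0,"ax":0,"ay":0,"az":0},{"tx":0,"ty":0,"tz":0,"ax":0,"ay":0,"az":0},{"tx":0,"ty":0,"tz":0,"ax":0,"ay":0,"az":0},{"tx":0,"ty":0,"tz":0,"ax":0,"ay":0,"az":0},{"tx":0,"ty":0,"tz":0,"ax":0,"ay":0,"az":0}]' --gripper 0 --newtons 90

```text
clock: 21.22
eef_pos: [436.0, -371.9, 37.7]
tcp_rot: [3.138, -0.662, 1.2]
contact_force: [-1.6, -2.8, 5.5]
opening: 0.64
grasp_force: 95.1
```

```bash
python3 - <<'E'
from h import *
s=r.sense();print(s['eef_pos'].round(1),s['tcp_rot'].round(4),s['qpos'].round(3))
i,im,d=grab('wrist');W=cloud(i,d).reshape(-1,3)
m=(np.hypot(W[:,0]-448,W[:,1]+338)<85)&(W[:,2]>42)&(W[:,2]<66)
p,lo,hi,c,e=fitbowl(W[m],[448,-338,1.2-np.pi,0]);print(m.sum(),p.round(3),hi-lo,c.round(1),e)
E
```

```text
[ 436.  -371.9   37.7] [ 3.1383 -0.6618  1.2001] [-0.991  0.76   1.687  0.573  1.181 -0.975]
41714 [ 1.319400e+01 -1.467458e+03 -1.939000e+00 -3.350000e-01] 108.22433663021002 [ 449.7 -337.1] 5.928549168002448
```

>>> step_arm --moves '[{"tx":0.3,"ty":0,"tz":-0.4,"ax":0,"ay":0,"az":0},{"tx":0.6,"ty":0,"tz":-0.77,"ax":0,"ay":0,"az":0},{"tx":0.75,"ty":0,"tz":-0.96,"ax":0,"ay":0,"az":0},{"tx":0.75,"ty":0,"tz":-0.96,"ax":0,"ay":0,"az":0},{"tx":0.6,"ty":0,"tz":-0.77,"ax":0,"ay":0,"az":0}]'

```text
clock: 21.9
eef_pos: [435.7, -371.4, 161.8]
tcp_rot: [3.138, -0.662, 1.201]
contact_force: [0.8, 0.6, -2.8]
opening: 0.637
grasp_force: 94.8
```

```bash
cat > path.py <<'E'
from h import *
from scipy.spatial.transform import Slerp
# relation bowl<->tool at grasp
Mg=R.from_euler('xyz',[3.1383,-.6618,1.2001]);pg=np.array([436.,-371.9,37.7])
cb=np.array([448.7,-337.1,28.]);yb=-1.942
Mb=R.from_euler('z',yb)
rel_p=Mg.inv().apply(cb-pg); rel_M=Mg.inv()*Mb
def tool_for_bowl(mid,Mbow):
    M=Mbow*rel_M.inv();return np.array(mid)-M.apply(rel_p),M
def upright(gam): # bowl x up; gam = world angle of bowl +z
    zb=np.array([np.cos(gam),np.sin(gam),0]);x=np.array([0,0,1.]);return R.from_matrix(np.c_[x,np.cross(zb,x),zb])
E
python3 - <<'E'
from path import *
s=r.sense();print(s['eef_pos'].round(1),s['tcp_rot'].round(3),s['contact_force'].round(1));M0=R.from_euler('xyz',s['tcp_rot']);q=s['qpos']
print('rel',rel_p.round(1),rel_M.as_euler('xyz').round(3))
post=np.array([401,298.])
for hd in (-.6,-.93):
    # heading of tool in final: bowl z (top flat) -> tool side
    pf,Mf=tool_for_bowl([*post,122-55+100],upright(hd+np.pi));z=Mf.apply([0,0,1]);print(hd,'final z',z.round(2),np.arctan2(z[1],z[0]).round(2),pf.round(1),Mf.as_euler('xyz').round(3))
    # path: tilt 90 about tool y (in place), then world yaw
    Mt=M0*R.from_rotvec([0,1,0])  # placeholder
    Mup,_=None,None
    pA,MA=tool_for_bowl([440,-345,220],upright(yb+np.pi+np.pi)) ; zA=MA.apply([0,0,1])
    for nm,g in (('same',yb),('opp',yb+np.pi)):
        pA,MA=tool_for_bowl([440,-340,260],upright(g));print(nm,MA.apply([0,0,1]).round(2),(M0.inv()*MA).as_rotvec().round(3),ik(pA,MA,q)[0].round(2),ik(pA,MA,q)[1])
    for zz in (167,67):
        pf,Mf=tool_for_bowl([*post,zz],upright(hd+np.pi));print(ik(pf,Mf,[1.12,.5,1.9,-.8,1.3,.9]))
E
```

```text
[ 435.7 -371.4  161.8] [ 3.138 -0.662  1.201] [ 0.8  0.6 -2.8]
rel [23.3 -0.9 30.4] [3.138 0.662 3.14 ]
-0.6 final z [ 0.65 -0.44 -0.61] -0.6 [393.4 304.1 204. ] [3.139 0.909 2.542]
same [ 0.28  0.74 -0.61] [-0.388  0.009 -3.117] [-0.89  0.41  1.56  0.42  1.57 -3.02] 0.862772777115546
opp [-0.28 -0.74 -0.61] [ 1.000e-03 -1.571e+00 -4.000e-03] [-0.17  0.33  1.88 -0.92  1.32  0.63] 7.998090205928061e-15
(array([ 1.18308103,  0.3948721 ,  2.06678446, -0.98384046,  1.18618582,
        0.84709004]), np.float64(5.724855095502906e-16))
(array([ 1.18308103,  0.59115739,  2.08899065, -1.07259496,  1.07292726,
        1.05397846]), np.float64(2.405504883506232e-15))
-0.93 final z [ 0.47 -0.63 -0.61] -0.93 [395.8 306.2 204. ] [3.139 0.909 2.212]
same [ 0.28  0.74 -0.61] [-0.388  0.009 -3.117] [-0.89  0.41  1.56  0.42  1.57 -3.02] 0.862772777115546
opp [-0.28 -0.74 -0.61] [ 1.000e-03 -1.571e+00 -4.000e-03] [-0.17  0.33  1.88 -0.92  1.32  0.63] 7.998090205928061e-15
(array([ 1.12647042,  0.48896115,  1.89159314, -0.79294154,  1.3767398 ,
        0.90037275]), np.float64(2.4071223480372025e-13))
(array([ 1.12647042,  0.65637954,  1.91156556, -0.82899956,  1.24744626,
        1.04080907]), np.float64(3.6546670883327516e-14))
```

```bash
python3 - <<'E'
from path import *
q=r.sense()['qpos']
pA,MA=tool_for_bowl([435,-335,305],upright(yb+np.pi))
plan([pA],MA,10)
hd=-.85
ps=[tool_for_bowl(m,upright(yb+np.pi+f*(hd-yb)))[0] for m,f in (([435,-335,305],0),([425,0,315],.55),([401,298,215],1))]
pC,MC=tool_for_bowl([401,298,215],upright(hd+np.pi))
print('C');plan(ps[1:],MC,32,p0=pA,R0=MA)
E
```

```text
{"tx": 0.58, "ty": -0.05, "tz": -0.46, "ax": 0, "ay": -0.1, "az": -0} ,
{"tx": 0.5, "ty": -0.05, "tz": -0.55, "ax": 0, "ay": -0.1, "az": -0} ,
{"tx": 0.41, "ty": -0.05, "tz": -0.62, "ax": 0, "ay": -0.1, "az": -0} ,
{"tx": 0.3, "ty": -0.05, "tz": -0.67, "ax": 0, "ay": -0.1, "az": -0} ,
{"tx": 0.2, "ty": -0.05, "tz": -0.72, "ax": 0, "ay": -0.1, "az": -0} 
--
{"tx": 0.08, "ty": -0.05, "tz": -0.74, "ax": 0, "ay": -0.1, "az": -0} ,
{"tx": -0.03, "ty": -0.05, "tz": -0.74, "ax": 0, "ay": -0.1, "az": -0} ,
{"tx": -0.15, "ty": -0.05, "tz": -0.72, "ax": 0, "ay": -0.1, "az": -0} ,
{"tx": -0.26, "ty": -0.06, "tz": -0.7, "ax": 0, "ay": -0.1, "az": -0} ,
{"tx": -0.36, "ty": -0.05, "tz": -0.64, "ax": 0, "ay": -0.1, "az": -0} 
--
end [ 439.2 -326.2  341.9] [3.137 0.909 1.195] max [0.58 0.06 0.74 0.   0.1  0.  ]
C
{"tx": 0.44, "ty": -0.33, "tz": -0.6, "ax": -0.017, "ay": 0, "az": -0.013} ,
{"tx": 0.44, "ty": -0.3, "tz": -0.61, "ax": -0.017, "ay": 0, "az": -0.013} ,
{"tx": 0.45, "ty": -0.28, "tz": -0.62, "ax": -0.017, "ay": 0, "az": -0.013} ,
{"tx": 0.46, "ty": -0.25, "tz": -0.62, "ax": -0.017, "ay": 
[... 1576 characters left out ...]
tx": 0.65, "ty": 0.26, "tz": -0.42, "ax": -0.017, "ay": 0, "az": -0.013} 
--
{"tx": 0.64, "ty": 0.28, "tz": -0.41, "ax": -0.017, "ay": 0, "az": -0.013} ,
{"tx": 0.64, "ty": 0.31, "tz": -0.4, "ax": -0.017, "ay": 0, "az": -0.013} ,
{"tx": 0.63, "ty": 0.33, "tz": -0.39, "ax": -0.017, "ay": 0, "az": -0.013} ,
{"tx": 0.63, "ty": 0.35, "tz": -0.38, "ax": -0.017, "ay": 0, "az": -0.013} ,
{"tx": 0.62, "ty": 0.37, "tz": -0.37, "ax": -0.017, "ay": 0, "az": -0.013} 
--
{"tx": 0.61, "ty": 0.4, "tz": -0.36, "ax": -0.017, "ay": 0, "az": -0.013} ,
{"tx": 0.6, "ty": 0.42, "tz": -0.35, "ax": -0.017, "ay": 0, "az": -0.013} ,
end [395.3 305.8 252. ] [3.127 0.915 2.267] max [0.67  0.42  0.66  0.017 0.    0.013]
```

>>> step_arm --moves '[{"tx":0.58,"ty":-0.05,"tz":-0.46,"ax":0,"ay":-0.1,"az":0},{"tx":0.5,"ty":-0.05,"tz":-0.55,"ax":0,"ay":-0.1,"az":0},{"tx":0.41,"ty":-0.05,"tz":-0.62,"ax":0,"ay":-0.1,"az":0},{"tx":0.3,"ty":-0.05,"tz":-0.67,"ax":0,"ay":-0.1,"az":0},{"tx":0.2,"ty":-0.05,"tz":-0.72,"ax":0,"ay":-0.1,"az":0}]'

```text
clock: 22.52
eef_pos: [437.3, -348.6, 251.6]
tcp_rot: [3.138, 0.128, 1.197]
contact_force: [-0.4, 0.5, -1.8]
opening: 0.64
grasp_force: 94.9
```

>>> step_arm --moves '[{"tx":0.08,"ty":-0.05,"tz":-0.74,"ax":0,"ay":-0.1,"az":0},{"tx":-0.03,"ty":-0.05,"tz":-0.74,"ax":0,"ay":-0.1,"az":0},{"tx":-0.15,"ty":-0.05,"tz":-0.72,"ax":0,"ay":-0.1,"az":0},{"tx":-0.26,"ty":-0.06,"tz":-0.7,"ax":0,"ay":-0.1,"az":0},{"tx":-0.36,"ty":-0.05,"tz":-0.64,"ax":0,"ay":-0.1,"az":0}]'

```text
clock: 23.15
eef_pos: [439.1, -325.6, 341.3]
tcp_rot: [3.134, 0.913, 1.192]
contact_force: [-0.9, -0.3, -2.9]
opening: 0.638
grasp_force: 95.0
```

```bash
python3 - <<'E'
from path import *
s=r.sense();print(s['qpos'].round(3),s['eef_pos'].round(1),s['tcp_rot'].round(3))
W=np.load('top.npz')['W'].reshape(-1,3);m=(W[:,0]>370)&(W[:,0]<480)&(W[:,1]>-100)&(W[:,1]<250)&(W[:,2]<400)
for y in range(-100,250,50): k=m&(W[:,1]>y)&(W[:,1]<y+50);print(y,np.sort(W[k,2])[-3:].round(),end=' ')
hd=-.85
ps=[tool_for_bowl(m,upright(yb+np.pi+f*(hd-yb)))[0] for m,f in (([425,0,320],.55),([401,298,320],1))]
pC,MC=tool_for_bowl([401,298,320],upright(hd+np.pi))
print('C');plan(ps,MC,32)
E
```

```text
[-0.173  0.26   1.858 -0.911  1.383  0.556] [ 439.1 -325.6  341.3] [3.134 0.913 1.192]
-100 [237. 237. 239.] -50 [242. 242. 243.] 0 [242. 243. 243.] 50 [236. 236. 238.] 100 [207. 208. 208.] 150 [191. 192. 192.] 200 [160. 161. 161.] C
{"tx": 0.41, "ty": -0.32, "tz": -0.6, "ax": -0.017, "ay": 0, "az": -0.013} ,
{"tx": 0.42, "ty": -0.3, "tz": -0.6, "ax": -0.017, "ay": 0, "az": -0.013} ,
{"tx": 0.42, "ty": -0.27, "tz": -0.61, "ax": -0.017, "ay": 0, "az": -0.013} ,
{"tx": 0.43, "ty": -0.25, "tz": -0.62, "ax": -0.017, "ay": 0, "az": -0.013} ,
{"tx": 0.43, "ty": -0.22, "tz": -0.62, "ax": -0.017, "ay": 0, "az": -0.013} 
--
{"tx": 0.44, "ty": -0.2, "tz": -0.63, "ax": -0.017, "ay": 0, "az": -0.013} ,
{"tx": 0.44, "ty": -0.17, "tz": -0.64, "ax": -0.017, "ay": 0, "az": -0.013} ,
{"tx": 0.45, "ty": -0.14, "tz": -0.64, "ax": -0.017, "ay": 0, "az": -0.013} ,
{"tx": 0.45, "ty": -0.12, "tz": -0.64, "ax": -0.017, "ay": 0, "az": -0.013} ,
{"tx": 0.45, "ty": -0.09, "tz": -0.64, "ax": -0.017, "ay": 0, "az": -0.013} 
--
{"tx": 0.45, "ty": -0.07, "tz": -0.65, "ax": -0.017, "ay": 0, "az": -0.013} ,
{"tx": 0
[... 1002 characters left out ...]
": 0.45, "ty": 0.27, "tz": -0.6, "ax": -0.017, "ay": 0, "az": -0.013} 
--
{"tx": 0.45, "ty": 0.28, "tz": -0.58, "ax": -0.017, "ay": 0, "az": -0.013} ,
{"tx": 0.45, "ty": 0.32, "tz": -0.58, "ax": -0.017, "ay": 0, "az": -0.013} ,
{"tx": 0.44, "ty": 0.33, "tz": -0.57, "ax": -0.017, "ay": 0, "az": -0.013} ,
{"tx": 0.42, "ty": 0.36, "tz": -0.55, "ax": -0.017, "ay": 0, "az": -0.013} ,
{"tx": 0.43, "ty": 0.39, "tz": -0.55, "ax": -0.017, "ay": 0, "az": -0.013} 
--
{"tx": 0.41, "ty": 0.41, "tz": -0.54, "ax": -0.017, "ay": 0, "az": -0.013} ,
{"tx": 0.41, "ty": 0.43, "tz": -0.53, "ax": -0.017, "ay": 0, "az": -0.013} ,
end [395.2 305.9 357. ] [3.131 0.92  2.265] max [0.48  0.43  0.65  0.017 0.    0.013]
```

>>> step_arm --moves '[{"tx":0.19,"ty":-0.32,"tz":-0.77,"ax":-0.017,"ay":0,"az":-0.013},{"tx":0.2,"ty":-0.3,"tz":-0.77,"ax":-0.017,"ay":0,"az":-0.013},{"tx":0.2,"ty":-0.27,"tz":-0.78,"ax":-0.017,"ay":0,"az":-0.013},{"tx":0.21,"ty":-0.25,"tz":-0.79,"ax":-0.017,"ay":0,"az":-0.013},{"tx":0.21,"ty":-0.22,"tz":-0.79,"ax":-0.017,"ay":0,"az":-0.013}]'

```text
clock: 23.78
eef_pos: [433.7, -227.0, 380.2]
tcp_rot: [3.135, 0.908, 1.361]
contact_force: [1.2, -0.2, -1.3]
opening: 0.643
grasp_force: 95.1
```

>>> step_arm --moves '[{"tx":0.44,"ty":-0.2,"tz":-0.63,"ax":-0.017,"ay":0,"az":-0.013},{"tx":0.44,"ty":-0.17,"tz":-0.64,"ax":-0.017,"ay":0,"az":-0.013},{"tx":0.45,"ty":-0.14,"tz":-0.64,"ax":-0.017,"ay":0,"az":-0.013},{"tx":0.45,"ty":-0.12,"tz":-0.64,"ax":-0.017,"ay":0,"az":-0.013},{"tx":0.45,"ty":-0.09,"tz":-0.64,"ax":-0.017,"ay":0,"az":-0.013}]'

```text
clock: 24.4
eef_pos: [429.1, -128.3, 384.9]
tcp_rot: [3.132, 0.908, 1.527]
contact_force: [0.8, -0.1, -2.7]
opening: 0.639
grasp_force: 95.0
```

>>> step_arm --moves '[{"tx":0.45,"ty":-0.07,"tz":-0.65,"ax":-0.017,"ay":0,"az":-0.013},{"tx":0.45,"ty":-0.04,"tz":-0.65,"ax":-0.017,"ay":0,"az":-0.013},{"tx":0.45,"ty":-0.01,"tz":-0.65,"ax":-0.017,"ay":0,"az":-0.013},{"tx":0.46,"ty":0.01,"tz":-0.65,"ax":-0.017,"ay":0,"az":-0.013},{"tx":0.45,"ty":0.05,"tz":-0.65,"ax":-0.017,"ay":0,"az":-0.013}]'

```text
clock: 25.02
eef_pos: [424.5, -29.6, 390.2]
tcp_rot: [3.13, 0.909, 1.693]
contact_force: [0.2, -0.9, -1.7]
opening: 0.638
grasp_force: 95.0
```

>>> step_arm --moves '[{"tx":0.45,"ty":0.06,"tz":-0.65,"ax":-0.017,"ay":0,"az":-0.013},{"tx":0.45,"ty":0.09,"tz":-0.64,"ax":-0.017,"ay":0,"az":-0.013},{"tx":0.48,"ty":0.09,"tz":-0.62,"ax":-0.017,"ay":0,"az":-0.013},{"tx":0.48,"ty":0.1,"tz":-0.63,"ax":-0.017,"ay":0,"az":-0.013},{"tx":0.47,"ty":0.14,"tz":-0.62,"ax":-0.017,"ay":0,"az":-0.013}]'

```text
clock: 25.65
eef_pos: [416.8, 68.9, 392.7]
tcp_rot: [3.128, 0.91, 1.86]
contact_force: [0.9, -0.4, -1.2]
opening: 0.638
grasp_force: 95.0
```

>>> step_arm --moves '[{"tx":0.48,"ty":0.16,"tz":-0.61,"ax":-0.017,"ay":0,"az":-0.013},{"tx":0.46,"ty":0.18,"tz":-0.61,"ax":-0.017,"ay":0,"az":-0.013},{"tx":0.47,"ty":0.22,"tz":-0.61,"ax":-0.017,"ay":0,"az":-0.013},{"tx":0.46,"ty":0.23,"tz":-0.59,"ax":-0.017,"ay":0,"az":-0.013},{"tx":0.45,"ty":0.27,"tz":-0.6,"ax":-0.017,"ay":0,"az":-0.013}]'

```text
clock: 26.28
eef_pos: [407.7, 167.8, 393.1]
tcp_rot: [3.127, 0.912, 2.029]
contact_force: [0.1, 0.0, -1.8]
opening: 0.638
grasp_force: 95.0
```

```bash
python3 - <<'E'
from path import *
s=r.sense();print(s['qpos'].round(3),s['eef_pos'].round(1),s['tcp_rot'].round(3),s['grasp_force'])
pC,MC=tool_for_bowl([401,298,215],upright(-.85+np.pi))
print('C');plan([[395,306,350],pC],MC,10)
E
```

```text
[ 0.925  0.124  1.903 -0.793  1.61   0.639] [407.7 167.8 393.1] [3.127 0.912 2.029] 95.04685645282734
C
{"tx": 0.76, "ty": 0.34, "tz": -0.5, "ax": -0.012, "ay": 0, "az": -0.01} ,
{"tx": 0.75, "ty": 0.36, "tz": -0.5, "ax": -0.012, "ay": 0, "az": -0.01} ,
{"tx": 0.75, "ty": 0.38, "tz": -0.49, "ax": -0.012, "ay": 0, "az": -0.01} ,
{"tx": 0.74, "ty": 0.41, "tz": -0.49, "ax": -0.012, "ay": 0, "az": -0.01} ,
{"tx": 0.74, "ty": 0.42, "tz": -0.47, "ax": -0.012, "ay": 0, "az": -0.01} 
--
{"tx": 0.73, "ty": 0.43, "tz": -0.44, "ax": -0.012, "ay": 0, "az": -0.01} ,
{"tx": 0.77, "ty": 0, "tz": 0.59, "ax": -0.012, "ay": 0, "az": -0.01} ,
{"tx": 0.76, "ty": -0, "tz": 0.6, "ax": -0.012, "ay": 0, "az": -0.01} ,
{"tx": 0.77, "ty": -0, "tz": 0.6, "ax": -0.012, "ay": 0, "az": -0.01} ,
{"tx": 0.77, "ty": -0, "tz": 0.6, "ax": -0.012, "ay": 0, "az": -0.01} 
--
end [395.3 305.8 252. ] [-3.141  0.913  2.286] max [0.77  0.43  0.6   0.012 0.    0.01 ]
```

>>> step_arm --moves '[{"tx":0.76,"ty":0.34,"tz":-0.5,"ax":-0.012,"ay":0,"az":-0.01},{"tx":0.75,"ty":0.36,"tz":-0.5,"ax":-0.012,"ay":0,"az":-0.01},{"tx":0.75,"ty":0.38,"tz":-0.49,"ax":-0.012,"ay":0,"az":-0.01},{"tx":0.74,"ty":0.41,"tz":-0.49,"ax":-0.012,"ay":0,"az":-0.01},{"tx":0.74,"ty":0.42,"tz":-0.47,"ax":-0.012,"ay":0,"az":-0.01}]'

```text
clock: 26.9
eef_pos: [397.4, 284.3, 355.9]
tcp_rot: [3.136, 0.913, 2.159]
contact_force: [-1.4, -0.3, -1.1]
opening: 0.639
grasp_force: 95.0
```

>>> step_arm --moves '[{"tx":0.73,"ty":0.43,"tz":-0.44,"ax":-0.012,"ay":0,"az":-0.01},{"tx":0.77,"ty":0,"tz":0.59,"ax":-0.012,"ay":0,"az":-0.01},{"tx":0.76,"ty":0,"tz":0.6,"ax":-0.012,"ay":0,"az":-0.01},{"tx":0.77,"ty":0,"tz":0.6,"ax":-0.012,"ay":0,"az":-0.01},{"tx":0.7,"ty":0,"tz":0.54,"ax":-0.012,"ay":0,"az":-0.01}]'

```text
clock: 27.52
eef_pos: [395.6, 305.7, 252.7]
tcp_rot: [-3.14, 0.913, 2.287]
contact_force: [-0.3, 0.3, -1.7]
opening: 0.642
grasp_force: 95.1
```

>>> step_arm --moves '[{"tx":0,"ty":0,"tz":0,"ax":0,"ay":0,"az":0},{"tx":0,"ty":0,"tz":0,"ax":0,"ay":0,"az":0}]'

```text
clock: 27.78
eef_pos: [395.9, 305.6, 254.5]
tcp_rot: [-3.141, 0.913, 2.285]
contact_force: [-0.6, 0.0, -1.4]
opening: 0.64
grasp_force: 95.1
```

```bash
python3 - <<'E'
from path import *
s=r.sense();print(s['qpos'].round(3),s['eef_pos'].round(1),s['tcp_rot'].round(3))
o=[]
for n in ('top','scene','wrist'):
    i,im,d=grab(n);np.savez(n+'2.npz',W=cloud(i,d),im=im)
    K=np.array(i['intrinsics']);T=np.array(i['cam_to_world']);
    pc=T[:3,:3].T@(np.array([401,298,150])-T[:3,3]);u=int(K[0,0]*pc[0]/-pc[2]+K[0,2]);v=int(K[1,1]*-pc[1]/-pc[2]+K[1,2]);print(n,u,v)
    if n!='wrist': u0,v0=max(0,min(u-50,460)),max(0,min(v-50,320));o.append(cv2.resize(im[v0:v0+100,u0:u0+100],(400,400),interpolation=cv2.INTER_CUBIC))
    else: o.append(cv2.resize(im,(400,300)));o[-1]=o[-1]
b=np.zeros((600,800,3),np.uint8);b[:300,:400]=cv2.resize(o[0],(400,300));b[:300,400:]=cv2.resize(o[1],(400,300));b[300:,200:600]=o[2];save('m1.png',b)
E
```

```text
[ 1.131  0.389  1.905 -0.823  1.407  0.803] [395.9 305.6 254.5] [-3.141  0.913  2.285]
top 192 271
scene 181 198
wrist 274 103
```

View pics/m1.png

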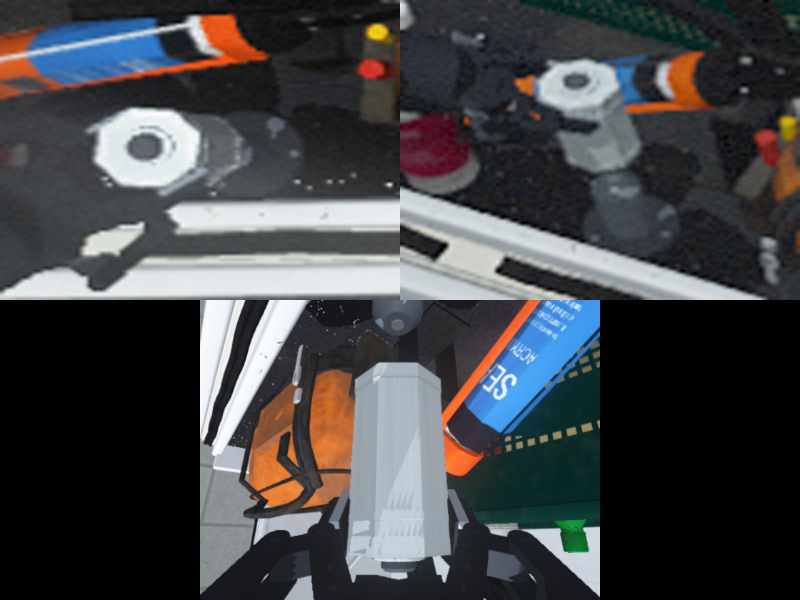

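The bowl hangs upright, mouth down, about 56 mm above the post. The wrist view also shows the post tip at the top edge. I'll fit the bowl and post to each camera's depth and compare within each camera.

```bash
cat > fit2.py <<'E'
from path import *
prof=np.array([[0,104],[12,104],[21,92],[21,12],[42,12],[42,0]],float)
def pdist(rz):
    d=[]
    for a,b in zip(prof[:-1],prof[1:]):
        t=np.clip(((rz-a)@(b-a))/((b-a)@(b-a)),0,1);d.append(np.linalg.norm(rz-a-t[:,None]*(b-a),axis=1))
    return np.min(d,0)
def fitpost(W,c0=(401,298)):
    P=W.reshape(-1,3);m=(np.hypot(P[:,0]-c0[0],P[:,1]-c0[1])<42)&(P[:,2]>16)&(P[:,2]<112);P=P[m]
    f=lambda p:pdist(np.c_[np.hypot(P[:,0]-p[0],P[:,1]-p[1]),P[:,2]-p[2]])
    P=P[f([*c0,0])<9]
    s=least_squares(f,[*c0,0],loss='soft_l1',f_scale=1);return s.x,len(P),np.median(s.fun)
def fitbowl2(W,mid,Mb):
    P=W.reshape(-1,3);P=P[np.isfinite(P[:,0])]
    ang=np.arange(8)*np.pi/4
    def sd(p,Q):
        L=(Mb*R.from_rotvec([p[3],p[4],p[5]])).inv().apply(Q-mid-p[:3])
        o=(L[:,1:2]*np.cos(ang)+L[:,2:]*np.sin(ang)).max(1)-28
        return L,np.maximum(o,np.abs(L[:,0])-55)
    L,d=sd(np.zeros(6),P);k=(np.abs(d)<5)&(L[:,0]>-54);P=P[k]
    # drop points beside the pads
    L,d=sd(np.zeros(6),P);P=P[~((np.abs(L[:,1])>25)&(L[:,0]>5))&~((np.hypot(L[:,1],L[:,2])<12))]
    s=least_squares(lambda p:sd(p,P)[1],np.zeros(6),loss='soft_l1',f_scale=1,x_scale=[1,1,1,.02,.02,.02])
    return s.x,len(P),np.median(np.abs(s.fun))
def measure(tags,sfx='2'):
    s=r.sense();M=R.from_euler('xyz',s['tcp_rot'])
    mid=s['eef_pos']+M.apply(rel_p);Mb=M*rel_M
    print('pred mid',mid.round(1),'axis',Mb.apply([1,0,0]).round(4))
    for n in tags:
        W=np.load(n+sfx+'.npz')['W'];b,nb,eb=fitbowl2(W,mid,Mb);Mx=Mb*R.from_rotvec(b[3:])
        ax=Mx.apply([1,0,0]);c=mid+b[:3];mouth=c-55*ax
        print(n,nb,round(eb,2),'mid',c.round(1),'axis',ax.round(4),'mouth',mouth.round(1))
        try:
            for k in {sfx,''}: 
                if k=='' and n=='wrist': continue
                p,npn,ep=fitpost(np.load(n+k+'.npz')['W']);print('   post',k,p.round(2),npn,round(ep,2),'d mouth-post',(mouth[:2]-p[:2]).round(2))
        except Exception as e: print('   post',e)
E
python3 -c "
from fit2 import *
measure(('top','scene','wrist'))"
```

```text
pred mid [401.8 297.5 217.7] axis [-0.0018  0.0034  1.    ]
top 605 0.64 mid [403.8 298.2 217.8] axis [0.0014 0.007  1.    ] mouth [403.8 297.8 162.8]
   post  [402.42 299.42   0.72] 295 0.7 d mouth-post [ 1.33 -1.64]
   post 2 [402.43 299.85   4.58] 118 0.38 d mouth-post [ 1.33 -2.06]
scene 415 1.04 mid [399.7 297.  215.5] axis [-0.0263 -0.0038  0.9996] mouth [401.1 297.2 160.5]
   post  [398.65 298.29  -0.44] 266 1.05 d mouth-post [ 2.49 -1.13]
   post 2 [398.93 298.27  -0.75] 269 0.97 d mouth-post [ 2.21 -1.11]
wrist 33300 0.36 mid [402.8 298.3 218. ] axis [0.0021 0.0086 1.    ] mouth [402.7 297.9 163. ]
   post 2 [401.53 298.92  -1.08] 2909 0.42 d mouth-post [ 1.16 -1.05]
```

```bash
python3 - <<'E'
from h import *
s=r.sense();M=R.from_euler('xyz',s['tcp_rot']);p=s['eef_pos']
plan([p+[-1.5,.6,-46]],M.inv().apply([.007,-.002,0]),4)
E
```

```text
{"tx": 0.37, "ty": -0.01, "tz": 0.27, "ax": -0.001, "ay": 0.001, "az": 0.001} ,
{"tx": 0.37, "ty": -0.01, "tz": 0.27, "ax": -0.001, "ay": 0.001, "az": 0.001} ,
{"tx": 0.38, "ty": -0.01, "tz": 0.27, "ax": -0.001, "ay": 0.001, "az": 0.001} ,
{"tx": 0.37, "ty": -0.01, "tz": 0.27, "ax": -0.001, "ay": 0.001, "az": 0.001} ,
end [394.4 306.1 208.7] [3.126 0.906 2.273] max [0.38  0.01  0.27  0.001 0.001 0.001]
```

>>> step_arm --moves '[{"tx":0.37,"ty":-0.01,"tz":0.27,"ax":-0.001,"ay":0.001,"az":0.001},{"tx":0.37,"ty":-0.01,"tz":0.27,"ax":-0.001,"ay":0.001,"az":0.001},{"tx":0.38,"ty":-0.01,"tz":0.27,"ax":-0.001,"ay":0.001,"az":0.001},{"tx":0.37,"ty":-0.01,"tz":0.27,"ax":0,"ay":0,"az":0},{"tx":0,"ty":0,"tz":0,"ax":0,"ay":0,"az":0}]'

```text
clock: 28.55
eef_pos: [393.8, 305.1, 206.9]
tcp_rot: [3.136, 0.909, 2.28]
contact_force: [0.2, -1.1, -2.3]
opening: 0.64
grasp_force: 95.1
```

```bash
python3 - <<'E'
from fit2 import *
print(r.sense()['eef_pos'].round(1),r.sense()['tcp_rot'].round(3))
for n in ('top','scene','wrist'):
    i,im,d=grab(n);np.savez(n+'3.npz',W=cloud(i,d),im=im)
measure(('top','scene','wrist'),'3')
E
```

```text
[393.8 305.1 206.9] [3.136 0.909 2.28 ]
pred mid [400.  297.9 171. ] axis [-0.003  -0.0031  1.    ]
top 529 0.71 mid [401.9 297.9 170.1] axis [-0.0034  0.0024  1.    ] mouth [402.1 297.8 115.1]
   post  [402.42 299.42   0.72] 295 0.7 d mouth-post [-0.36 -1.66]
   post 3 [402.6  299.57   4.74] 68 0.26 d mouth-post [-0.54 -1.81]
scene 384 1.12 mid [398.2 297.4 168.5] axis [0.0064 0.0019 1.    ] mouth [397.8 297.2 113.5]
   post  [398.65 298.29  -0.44] 266 1.05 d mouth-post [-0.83 -1.05]
   post 3 [398.84 298.35   5.13] 179 0.85 d mouth-post [-1.02 -1.1 ]
wrist 33254 0.36 mid [400.9 298.5 171. ] axis [9.0e-04 2.5e-03 1.0e+00] mouth [400.9 298.4 116. ]
   post 3 [401.53 298.89  -1.03] 6486 0.31 d mouth-post [-0.66 -0.53]
```

```bash
python3 - <<'E'
from h import *
p=r.sense()['eef_pos'];plan([p+[.65,.8,0]],[0,0,0],1);plan([p+[0,0,-20]],[0,0,0],2)
E
```

```text
{"tx": 0, "ty": 0.04, "tz": -0.01, "ax": 0, "ay": 0, "az": 0} ,
end [394.8 306.5 208.2] [3.132 0.909 2.278] max [0.   0.04 0.01 0.   0.   0.  ]
{"tx": 0.32, "ty": -0, "tz": 0.25, "ax": 0, "ay": 0, "az": 0} ,
{"tx": 0.31, "ty": -0, "tz": 0.24, "ax": 0, "ay": 0, "az": 0} ,
end [394.2 305.7 188.1] [3.132 0.909 2.278] max [0.32 0.   0.25 0.   0.   0.  ]
```

>>> step_arm --moves '[{"tx":0.01,"ty":0.04,"tz":0,"ax":0,"ay":0,"az":0},{"tx":0.2,"ty":0,"tz":0.15,"ax":0,"ay":0,"az":0},{"tx":0.2,"ty":0,"tz":0.15,"ax":0,"ay":0,"az":0},{"tx":0.2,"ty":0,"tz":0.15,"ax":0,"ay":0,"az":0},{"tx":0,"ty":0,"tz":0,"ax":0,"ay":0,"az":0}]'

```text
clock: 29.32
eef_pos: [394.4, 306.3, 188.3]
tcp_rot: [3.134, 0.909, 2.279]
contact_force: [0.6, 0.7, -1.1]
opening: 0.641
grasp_force: 95.1
```

>>> step_arm --moves '[{"tx":0.16,"ty":0,"tz":0.12,"ax":0,"ay":0,"az":0},{"tx":0.16,"ty":0,"tz":0.12,"ax":0,"ay":0,"az":0},{"tx":0,"ty":0,"tz":0,"ax":0,"ay":0,"az":0}]'

```text
clock: 29.7
eef_pos: [394.4, 306.7, 178.6]
tcp_rot: [3.133, 0.909, 2.279]
contact_force: [-0.3, 1.4, -1.4]
opening: 0.642
grasp_force: 95.1
```

>>> step_arm --moves '[{"tx":0.16,"ty":0,"tz":0.12,"ax":0,"ay":0,"az":0},{"tx":0.2,"ty":0,"tz":0.15,"ax":0,"ay":0,"az":0},{"tx":0.2,"ty":0,"tz":0.15,"ax":0,"ay":0,"az":0},{"tx":0,"ty":0,"tz":0,"ax":0,"ay":0,"az":0}]'

```text
clock: 30.2
eef_pos: [394.2, 306.9, 160.9]
tcp_rot: [3.134, 0.909, 2.279]
contact_force: [0.9, -0.3, -1.1]
opening: 0.644
grasp_force: 95.1
```

```bash
python3 - <<'E'
from fit2 import *
s=r.sense();print(s['eef_pos'].round(1),s['contact_force'].round(1),s['wrist_torque'].round(2))
for n in ('top','wrist'):
    i,im,d=grab(n);np.savez(n+'4.npz',W=cloud(i,d),im=im)
measure(('top','wrist'),'4')
p=s['eef_pos'];plan([p+[0,0,-20]],[0,0,0],2)
E
```

```text
[394.2 306.9 160.9] [ 0.9 -0.3 -1.1] [ 0.46  0.34 -0.03]
pred mid [400.2 299.3 124.4] axis [-0.0027 -0.0028  1.    ]
top 476 0.68 mid [402.2 299.6 124.2] axis [-2.5e-03 -7.0e-04  1.0e+00] mouth [402.3 299.7  69.2]
   post  [402.42 299.42   0.72] 295 0.7 d mouth-post [-0.14  0.25]
   post 4 [403.4  291.58   4.7 ] 71 1.14 d mouth-post [-1.11  8.1 ]
wrist 33263 0.35 mid [401.1 299.9 124.4] axis [0.0015 0.0029 1.    ] mouth [401.  299.8  69.4]
   post 4 [399.69 298.9    4.4 ] 7868 1.85 d mouth-post [1.32 0.88]
{"tx": 0.32, "ty": -0.01, "tz": 0.25, "ax": 0, "ay": 0, "az": 0} ,
{"tx": 0.33, "ty": -0, "tz": 0.26, "ax": 0, "ay": 0, "az": 0} ,
end [394.3 306.9 140.8] [3.133 0.909 2.278] max [0.33 0.01 0.26 0.   0.   0.  ]
```

>>> step_arm --moves '[{"tx":0.24,"ty":0,"tz":0.19,"ax":0,"ay":0,"az":0},{"tx":0.24,"ty":0,"tz":0.19,"ax":0,"ay":0,"az":0},{"tx":0.24,"ty":0,"tz":0.19,"ax":0,"ay":0,"az":0},{"tx":0,"ty":0,"tz":0,"ax":0,"ay":0,"az":0}]'

```text
clock: 30.8
eef_pos: [394.4, 306.8, 137.8]
tcp_rot: [3.134, 0.909, 2.279]
contact_force: [-1.0, 0.1, -1.3]
opening: 0.641
grasp_force: 95.1
```

>>> step_arm --moves '[{"tx":0.24,"ty":0,"tz":0.19,"ax":0,"ay":0,"az":0},{"tx":0.24,"ty":0,"tz":0.19,"ax":0,"ay":0,"az":0},{"tx":0.24,"ty":0,"tz":0.19,"ax":0,"ay":0,"az":0},{"tx":0,"ty":0,"tz":0,"ax":0,"ay":0,"az":0}]'

```text
clock: 31.3
eef_pos: [394.6, 306.7, 114.9]
tcp_rot: [3.134, 0.909, 2.279]
contact_force: [0.8, -0.2, -1.4]
opening: 0.64
grasp_force: 95.1
```

>>> step_arm --moves '[{"tx":0.13,"ty":0,"tz":0.1,"ax":0,"ay":0,"az":0},{"tx":0.13,"ty":0,"tz":0.1,"ax":0,"ay":0,"az":0},{"tx":0,"ty":0,"tz":0,"ax":0,"ay":0,"az":0}]'

```text
clock: 31.68
eef_pos: [394.7, 307.0, 107.1]
tcp_rot: [3.133, 0.909, 2.278]
contact_force: [-0.2, 0.0, -0.9]
opening: 0.641
grasp_force: 95.1
```

>>> step_arm --moves '[{"tx":0.03,"ty":0,"tz":0.02,"ax":0,"ay":0,"az":0},{"tx":0.03,"ty":0,"tz":0.03,"ax":0,"ay":0,"az":0},{"tx":0,"ty":0,"tz":0,"ax":0,"ay":0,"az":0}]'

```text
clock: 32.05
eef_pos: [394.8, 307.1, 105.4]
tcp_rot: [3.132, 0.908, 2.278]
contact_force: [-1.5, 0.4, -2.0]
opening: 0.639
grasp_force: 95.1
```

>>> step_arm --moves '[{"tx":0.03,"ty":0,"tz":0.03,"ax":0,"ay":0,"az":0},{"tx":0,"ty":0,"tz":0,"ax":0,"ay":0,"az":0},{"tx":0,"ty":0,"tz":0,"ax":0,"ay":0,"az":0}]'

```text
clock: 32.42
eef_pos: [395.0, 306.9, 104.6]
tcp_rot: [3.132, 0.909, 2.277]
contact_force: [-0.2, 0.2, 2.8]
opening: 0.639
grasp_force: 95.4
```

>>> step_arm --moves '[{"tx":0.03,"ty":0,"tz":0.03,"ax":0,"ay":0,"az":0},{"tx":0,"ty":0,"tz":0,"ax":0,"ay":0,"az":0},{"tx":0,"ty":0,"tz":0,"ax":0,"ay":0,"az":0}]'

```text
clock: 32.8
eef_pos: [395.1, 306.9, 104.6]
tcp_rot: [3.131, 0.91, 2.277]
contact_force: [-5.9, 2.1, 13.1]
opening: 0.642
grasp_force: 96.8
```

```bash
python3 - <<'E'
from fit2 import *
s=r.sense();print(s['contact_force'].round(1),s['wrist_torque'].round(2))
for n in ('top','wrist'):
    i,im,d=grab(n);np.savez(n+'5.npz',W=cloud(i,d),im=im)
    if n=='top': save('t5.png',cv2.resize(im[220:320,140:260],(720,600),interpolation=cv2.INTER_CUBIC))
measure(('top','wrist'),'5')
E
```

```text
[-5.9  2.1 13.1] [-0.7  -0.08 -0.39]
pred mid [401.  299.1  67.5] axis [-0.0045 -0.002   1.    ]
top 431 0.8 mid [403.1 299.7  68. ] axis [0.0098 0.0069 0.9999] mouth [402.6 299.3  13. ]
   post  [402.42 299.42   0.72] 295 0.7 d mouth-post [ 0.15 -0.1 ]
   post 5 [403.82 291.25   5.29] 105 1.03 d mouth-post [-1.25  8.08]
wrist 33380 0.35 mid [401.9 299.9  67.9] axis [0.0014 0.0019 1.    ] mouth [401.8 299.8  12.9]
   post 5 [394.74 303.75   6.2 ] 15934 0.64 d mouth-post [ 7.06 -3.98]
```

View pics/t5.png

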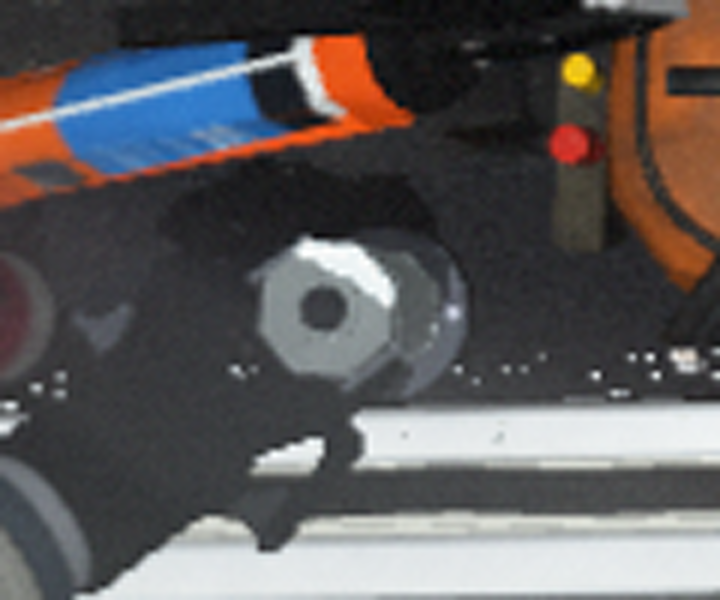

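The view shows the bowl seated over the post, its octagon at (325,310) on the foot. The fit gives the rim at 13 mm with a tilt of about 0.1°, and contact is about 14 N. Releasing and retreating along the tool axis.

>>> step_arm --moves '[{"tx":0,"ty":0,"tz":0,"ax":0,"ay":0,"az":0},{"tx":0,"ty":0,"tz":0,"ax":0,"ay":0,"az":0},{"tx":0,"ty":0,"tz":0,"ax":0,"ay":0,"az":0},{"tx":0,"ty":0,"tz":0,"ax":0,"ay":0,"az":0}]' --gripper 1

```text
clock: 33.4
eef_pos: [395.0, 306.8, 103.2]
tcp_rot: [3.133, 0.908, 2.278]
contact_force: [-0.1, -0.3, 0.4]
opening: 1.0
grasp_force: 0.0
```

>>> step_arm --moves '[{"tx":0,"ty":0,"tz":-0.3,"ax":0,"ay":0,"az":0},{"tx":0,"ty":0,"tz":-0.7,"ax":0,"ay":0,"az":0},{"tx":0,"ty":0,"tz":-1,"ax":0,"ay":0,"az":0},{"tx":0,"ty":0,"tz":-1,"ax":0,"ay":0,"az":0},{"tx":0,"ty":0,"tz":-1,"ax":0,"ay":0,"az":0}]'

```text
clock: 34.02
eef_pos: [342.0, 367.5, 166.0]
tcp_rot: [3.132, 0.908, 2.278]
contact_force: [-0.3, 0.5, -1.2]
opening: 1.0
grasp_force: 0.0
```

>>> step_arm --moves '[{"tx":-0.5,"ty":0,"tz":-0.8,"ax":0,"ay":0,"az":0},{"tx":-0.5,"ty":0,"tz":-0.8,"ax":0,"ay":0,"az":0},{"tx":-0.5,"ty":0,"tz":-0.5,"ax":0,"ay":0,"az":0},{"tx":0,"ty":0,"tz":0,"ax":0,"ay":0,"az":0},{"tx":0,"ty":0,"tz":0,"ax":0,"ay":0,"az":0}]'

```text
clock: 34.65
eef_pos: [330.6, 379.5, 226.2]
tcp_rot: [3.133, 0.908, 2.278]
contact_force: [0.8, 0.6, -0.1]
opening: 1.001
grasp_force: 0.0
```

```bash
python3 - <<'E'
from h import *
s=r.sense();print(s['contact_force'].round(1),s['qpos'].round(2),s['qvel'].round(3))
i,im,d=grab('top');W=cloud(i,d).reshape(-1,3)
m=(np.hypot(W[:,0]-402,W[:,1]-299)<34)&(W[:,2]>108);print('top of bowl',np.median(W[m],0).round(1),m.sum())
j,im2,d2=grab('wrist');save('f.png',np.hstack([cv2.resize(im,(400,300)),cv2.resize(im2,(400,300))]))
E
```

```text
[ 0.8  0.6 -0.1] [ 1.28  0.48  1.82 -0.73  1.47  0.9 ] [-0.005  0.012  0.004 -0.001 -0.001 -0.002]
top of bowl [402.4 298.3 123.1] 413
```

View pics/f.png

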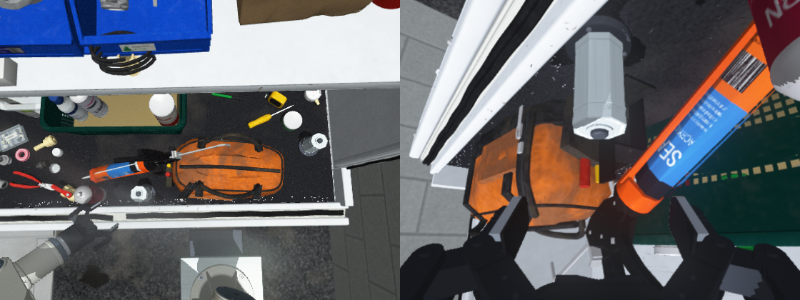

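The bowl stands free on the post, seen at (140,193) in the top view and (598,85) in the wrist view. Its top is at 123 mm, about the expected 122, the gripper is clear, and the other things look undisturbed.

```bash
python3 -c "
from rig import workorder
print(workorder.sign_off())"
```

```text
the job is handed in; nothing more can be done
None
```

The filter bowl was laid down again, re-gripped at a slant and lowered over the empty post until its rim was on the foot; I then let go, cleared the arm and handed the job in at about 35 s.

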